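# Test the friction hinge of a kiln lid, then arm its interlock

## Task

Test the friction hinge of the small cold test kiln: raise the lid by its steel bar about half-way (about 45 degrees), let go and leave it standing untouched for two seconds, then grip the bar again (it now points upward), lower the lid shut without slamming it and let go. Then pull the red interlock key out of its wooden parking block by the steel tongue, put it down on the table, take it again by its red head and push the tongue straight into the slot of the grey and yellow switch until it is fully home. Let go, leave the lid shut, and leave the wooden stamp, the glaze tile and the cutter where they are.

Things in the scene. Friction and masses are not known exactly. Their poses are not given: they have to be found in the camera images.
- kiln: Grey bench-top test kiln, fixed, 190 (its x) x 170 (its y) mm; lid top 159 mm above the table. Origin: centre of its underside on the table. Its y axis points from the hinge to the front, where the bar is; x runs along hinge and bar; a black control panel sticks out 35 mm on its -x side.
- kiln_hinge (a point): Middle of the lid's hinge axis, 130 mm up at the kiln's back edge (85 mm behind its centre). The axis runs along the kiln's x.
- lid (a joint): Lid angle in rad: 0 shut, grows as the lid is raised, stop at 1.5. A stiff friction hinge: the lid stays wherever it is left. Raising takes about 6 N at the bar, closing about 2 N.
- lid_bar (a point): Middle of the lid's round steel bar (12 mm thick, 100 mm long, along the kiln's x), held by a post at each end 45 mm clear of the lid's front edge (39 mm free gap between bar and lid). With the lid shut it is 146 mm above the table, 215 mm in front of and 16 mm above the hinge axis; it swings about that axis with the lid. Axes turn with the lid: y away from the hinge.
- park_mouth (a point): Centre of the mouth of the wooden parking block (52 x 54 x 42 mm, fixed): a roofed pocket 36 wide, 34 high, 44 deep that hides the key's head. x points straight out of the pocket. 15 mm above the table.
- key_head (a point): Centre of the red block head (40 long x 30 wide x 30 high mm) of the loose interlock key, 60 g. x runs along the key towards the tongue's tip, z up. The flat steel tongue sticks out of the middle of the head's front face: 34 long, 20 wide, 6 thick. At the start the head is inside the parking pocket, resting on the table (head centre 15 mm up), and only the tongue is out.
- key_tongue (a point): Middle of the key's tongue, 37 mm ahead of the head's centre along the key's x and at the same height (15 mm above the table while the key stands on it).
- slot (a point): Centre of the mouth of the slot in the switch's yellow front, 50 mm above the table. x points straight into the slot. Slot 24 wide x 9 high mm, 40 deep, with a 5 mm flared mouth. Fully home the head's front face rests on the yellow front: the head's centre is then 20 mm before this point.
- switch: Interlock switch, fixed: grey housing with yellow front, 56 x 56 x 78 mm, on an 80 x 80 x 4 mm steel plate; origin under its centre, x into the slot. A steel rest, 22 mm wide, sticks out 44 mm below the mouth, 1.5 mm under the underside of a head centred on the slot; it carries the head when let go and leaves its sides free for fingers.
- stamp: wooden pattern stamp, loose bystander; origin at the centre of its underside.
- tile: blue-topped glaze test tile, loose bystander; origin at the centre of its underside.
- cutter: tin ring cutter, loose bystander; origin at the centre of its underside.
- key: The interlock key as a whole; origin on its underside, below the joint of head and tongue; axes as for the head.
There are look-alikes about, which are no part of the job. Of the things that look like the switch, take the one that is farthest to the robot's right at the start.

How it is judged:
By the outcome, as a careful person would: the job done as asked, in the order asked, and still so for the second after the job is handed in, with the robot touching nothing.
It also fails if it takes over 72 s, if anything falls off the work surface, if the arm or the gripper's body presses on something with over 40 N, if the wrist force passes 120 N, or if a joint passes its speed limit or range.

## Robot

A 6-joint arm with a two-finger parallel gripper is mounted at the origin on the work surface; the furniture and walls round the work are solid. World frame = base frame: x ahead of the robot, y to its left, z up, the work surface at z = 0. Lengths are in m, angles in rad, forces in N, time in s.
With the tool pointing down it reaches from about 0.3 to 0.875 m from the base axis. Payload 6.4 kg.
Tool frame: the origin (TCP) lies at the very end of the fingers, on their centre line; the grasp point (between the pads) lies env.pinch_z behind it (env.pinch_z is the distance from the TCP to the grasp point, in m); z points along the fingers, y is the direction in which the jaws open and shut (so a half turn about z gives the same grasp; the last joint's range is limited). The gripper opens to 88 mm and grips with 3 to 60 N. Pads are 18 mm wide; open, the fingers measure 123 mm over their backs; the gripper's body (75 mm by 187 mm) begins 45 mm behind the grasp point.
Start: joints at [1.107, 0.181, 1.607, -0, 1.354, -0.206], TCP at [0.147, 0.556, 0.239] pointing down, gripper open.
Joint ranges: [-2.99, 2.99], [-0.89, 2.07], [0.3, 2.58], [-1.14, 4.28], [0, 2.63], [-3.12, 3.12]. Speed limits (rad/s): [2.57, 2.57, 3.01, 3.14, 3.14, 3.14].

## Interface

Orientations are given as [roll, pitch, yaw] about the fixed x, y, z axes, in that order (R = Rz(yaw) Ry(pitch) Rx(roll)).
In Python, from plant import env gives the robot as it stands.
- The arm moves only by the tool servo_tool, never from a script. Its argument "rows" is a list of rows, each a list of 6 numbers: the shift along the tool's x, y, z in units of 0.04 m (1.0 is 0.04 m), then the turn, a rotation vector about the tool's x, y, z in units of 180 degrees (1.0 is 180 degrees). In form: [[x, y, z, rx, ry, rz], ...]. A call has 1 to 12 rows; each row shifts and turns the pose as measured when the row begins, along the tool's axes as they then stand; what a row does not reach is not made up. A row lasts 1/8 s, in which the tool goes at most 62.5 mm and 10.7 degrees, less where a joint would pass 70% of its speed; a pose out of reach is approached as far as the arm can. A call with a number of a shift or a turn outside -1 to 1 is refused whole. A call with a gripper value outside its range is refused whole. "hand" is the opening, from -1 (shut) to 1 (fully open), set as the call begins (left out, the last holds). The fingers move at their own pace and stop on an object; "squeeze" is the grip in N (left out, the last holds). Time passes only in rows, so rows that do not move let the fingers close. It gives the time, the measured TCP pose, the force and the opening at its end, in the units of the state.
- env.get_obs(): the state, without advancing time (a new reading comes with each control period).
- env.camera(name): name is "scene" or "side" or "wrist"; returns a dict with "frame" (384x512x3 uint8, blue, green, red), "fx", "fy", "cx", "cy" (pixels), "extrinsics" (4x4, takes a point from camera to world coordinates); the wrist camera has in their place "T_tool_cam" (4x4, takes a point from camera to tool coordinates, whose origin is the TCP and whose axes are the flange's). Camera axes: x right, y down, z forward; pixel columns grow to the right and rows downward; lengths in m; the calibration is good to about 2 mm. A picture is of the moment at which its call begins: read the wrist's pose just before it. There is no depth.
- env.hand_in(): hands the job in, once; it reports no verdict.
The state is a dict: "t": time; "q": joint angles; "qvel": joint speeds; "tau": joint torques, N m; "tool_pos": TCP position; "tool_rot": TCP orientation; "force": force on the tool from outside, world axes, zero at the start; "wrist_torque": the same for the moment, N m; "opening": opening from 0.0 (shut) to 1.0 (fully open).
Only numpy, scipy, OpenCV 4.12 (cv2) and the standard library are available. Lean on these libraries where they do the work, as an engineer would, in place of code of your own. Each camera call takes 0.05 s, during which the arm holds its last target.

## Working session

There is one attempt and no reset: what is moved stays moved. The work goes in short steps, Python scripts to look and compute and a tool call to move; the robot and the scene stay as the last step left them, time stands still between calls to the robot, and variables do not carry over. Pictures are saved under pics/ and viewed, and the job is handed in when it is done.

Besides the shell and the picture viewer there is one more tool, called after "Emit:" as a command line: name --pt "numbers of a row" for each row, then --argument value for the rest. servo_tool: Moves the arm, as the interface text tells. Shifts and turns lie within -1 to 1; 1 stands for 0.04 m of shift or 180 degrees of turn. Its arguments: {"type":"object","properties":{"rows":{"type":"array"},"hand":{"type":"number"},"squeeze":{"type":"number"}},"required":["rows"]}

```bash
ls; mkdir -p pics
cat > h.py <<'E'
import numpy as np,cv2
from plant import env
from scipy.spatial.transform import Rotation as R
def cam(n,save=None):
    o=env.get_obs(); c=env.camera(n)
    if n=='wrist':
        T=np.eye(4);T[:3,:3]=rot(o['tool_rot']).as_matrix();T[:3,3]=o['tool_pos'];c['E']=T@c['T_tool_cam']
    else: c['E']=np.array(c['extrinsics'])
    if save: cv2.imwrite(f'pics/{save}.png',c['frame'])
    return c
def rot(r):
    return R.from_euler('xyz',r)
def px2z(c,u,v,z):
    d=c['E'][:3,:3]@np.array([(u-c['cx'])/c['fx'],(v-c['cy'])/c['fy'],1]);p=c['E'][:3,3]
    return p+d*(z-p[2])/d[2]
def w2px(c,P):
    p=np.linalg.inv(c['E'])@np.append(P,1);return np.array([c['fx']*p[0]/p[2]+c['cx'],c['fy']*p[1]/p[2]+c['cy']])
E
python3 - <<'E'
from h import *
o=env.get_obs();print(o,env.pinch_z)
for n in ['scene','side','wrist']:
    c=cam(n,n+'0');print(n,c['fx'],c['fy'],c['cx'],c['cy'],c['E'].round(4).tolist(), np.array(c.get('T_tool_cam',0)).round(4).tolist())
E
```

```text
pics
{'t': 0.0, 'q': array([ 1.10671130e+00,  1.81507707e-01,  1.60798784e+00, -2.08532527e-05,
        1.35376118e+00, -2.06297972e-01]), 'qvel': array([-3.45430514e-04,  9.61902693e-05,  4.05501283e-04, -1.56387746e-03,
       -2.07210613e-04, -5.25681650e-04]), 'tau': array([-1.12340618e-03, -4.33861148e+01, -3.41849113e+01,  7.01867673e-02,
        3.84134415e-02, -1.13699296e-04]), 'tool_pos': array([0.14634314, 0.55553093, 0.23783861]), 'tool_rot': array([-3.13995969e+00, -3.20940250e-04,  2.88380984e+00]), 'force': array([ 0.06259142, -0.47122676, -0.18411542]), 'wrist_torque': array([0.00969585, 0.04085695, 0.00547667]), 'opening': 1.0026789360606256} 0.0187
scene 378.22792098121084 378.22792098121084 254.30095383918277 188.64965304150707 [[0.4563, -0.5155, 0.7253, -0.639], [-0.8896, -0.2818, 0.3594, -0.5392], [0.0191, -0.8092, -0.5872, 0.9079], [0.0, 0.0, 0.0, 1.0]] 0
side 363.8328509827871 363.8328509827871 250.3252762823109 183.51646398507944 [[0.9996, 0.0273, -0.005, 0.3462], [0.0173, -0.4698, 0.8826, -1.0575], [0.0217, -0.8823, -0.4701, 0.6734], [0.0, 0.0, 0.0, 1.0]] 0
wrist 332.19009685522053 332.19009685522053 258.73693774744015 187.65967396190507 [[0.2554, 0.9318, 0.258, 0.0798], [0.9668, -0.2456, -0.0702, 0.5741], [-0.0021, 0.2674, -0.9636, 0.3829], [0.0, 0.0, 0.0, 1.0]] [[-0.0005, -0.9635, -0.2677, 0.0692], [1.0, -0.0003, -0.0007, 0.0007], [0.0006, -0.2677, 0.9635, -0.145], [0.0, 0.0, 0.0, 1.0]]
```

View pics/scene0.png

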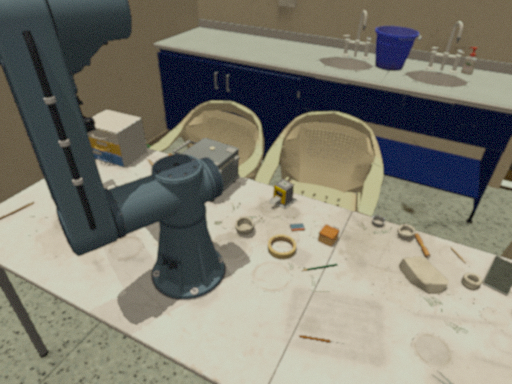

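View pics/side0.png

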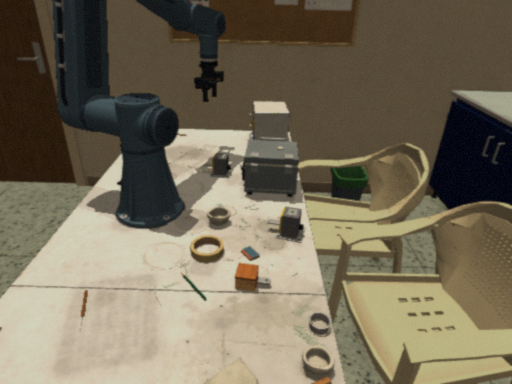

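View pics/wrist0.png

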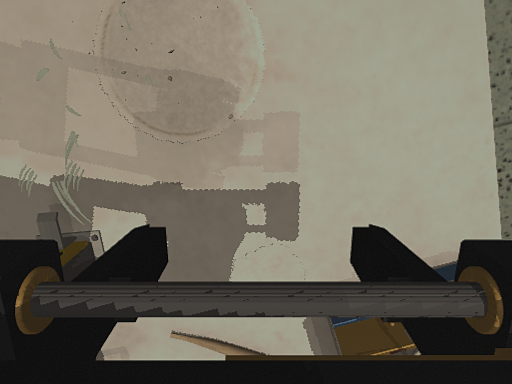

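Run:
```python
import cv2,numpy as np
a=cv2.imread('pics/side0.png');s=cv2.imread('pics/scene0.png')
cv2.imwrite('pics/z1.png',cv2.resize(a[90:300,180:340],None,fx=3.7,fy=2.85*1,interpolation=cv2.INTER_CUBIC)) if 0 else None
cv2.imwrite('pics/z1.png',cv2.resize(a[130:300,190:340],None,fx=3.5,fy=3.5,interpolation=cv2.INTER_CUBIC))
cv2.imwrite('pics/z2.png',cv2.resize(s[125:265,140:350],None,fx=3.8,fy=3.8,interpolation=cv2.INTER_CUBIC))
```

```text
(no output)
```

View pics/z1.png

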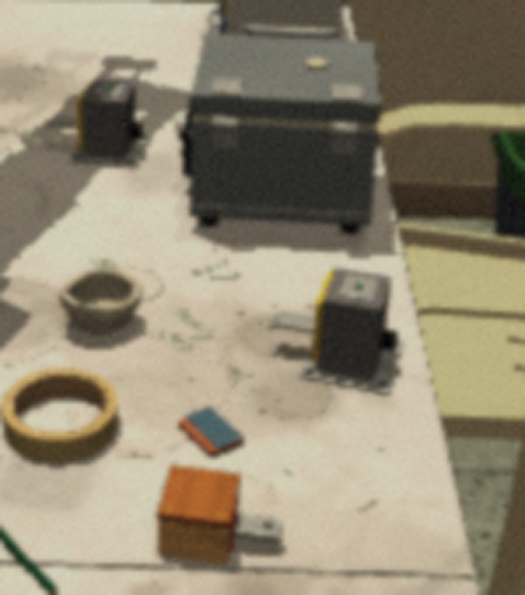

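View pics/z2.png

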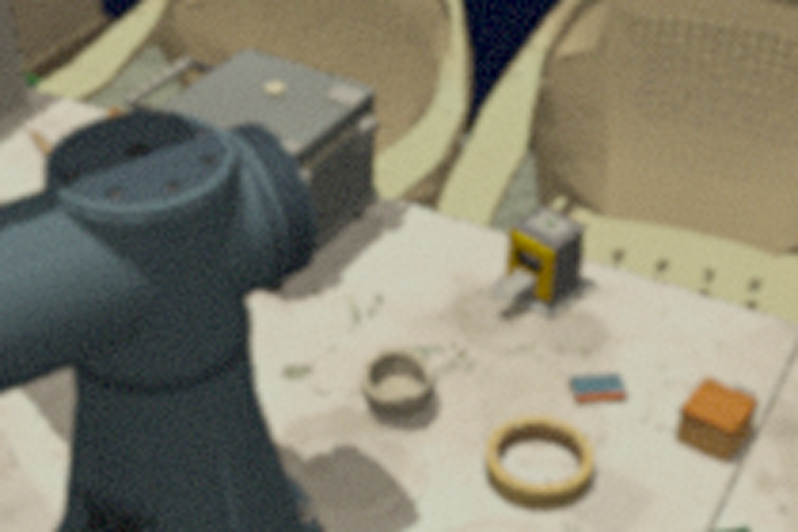

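Run:
```python
from h import *
c=cam('side')
def s(u,v,z): 
    p=px2z(c,190+u/3.5,130+v/3.5,z);print((u,v,z),p.round(3))
print('kiln lid near top L,R; far top L,R'); s(192,98,.159);s(378,110,.159);s(214,35,.159);s(374,40,.159)
print('bar ends');s(245,30,.146);s(338,32,.146)
print('switch top near L,R, far L,R');s(317,299,.082);s(386,306,.082);s(331,270,.082);s(390,276,.082)
print('block top');s(163,515,.042);s(236,523,.042);s(172,467,.042);s(238,472,.042)
print('tongue');s(280,530,.015)
print('tile');s(210,430,0.0)
print('switch2');s(105,100,.08)
```

```text
kiln lid near top L,R; far top L,R
(192, 98, 0.159) [0.319 0.095 0.159]
(378, 110, 0.159) [0.501 0.078 0.159]
(214, 35, 0.159) [0.338 0.267 0.159]
(374, 40, 0.159) [0.515 0.265 0.159]
bar ends
(245, 30, 0.146) [0.373 0.319 0.146]
(338, 32, 0.146) [0.48  0.321 0.146]
switch top near L,R, far L,R
(317, 299, 0.082) [ 0.433 -0.144  0.082]
(386, 306, 0.082) [ 0.491 -0.152  0.082]
(331, 270, 0.082) [ 0.448 -0.097  0.082]
(390, 276, 0.082) [ 0.5   -0.104  0.082]
block top
(163, 515, 0.042) [ 0.314 -0.369  0.042]
(236, 523, 0.042) [ 0.366 -0.375  0.042]
(172, 467, 0.042) [ 0.318 -0.318  0.042]
(238, 472, 0.042) [ 0.367 -0.321  0.042]
tongue
(280, 530, 0.015) [ 0.399 -0.352  0.015]
tile
(210, 430, 0.0) [ 0.345 -0.221  0.   ]
switch2
(105, 100, 0.08) [0.216 0.26  0.08 ]
```

Emit:
servo_tool --pt "0 0 -0.5 0 0 -0.05" --pt "0 0 -0.5 0 0 -0.03" --pt "-0.9 -0.9 -0.2 0 0 0" --pt "-0.9 -0.9 -0.2 0 0 0" --pt "-0.9 -0.9 -0.2 0 0 0" --pt "-0.9 -0.9 -0.2 0 0 0" --pt "-0.9 -0.9 0 0 0 0" --pt "-0.9 -0.9 0 0 0 0" --pt "-0.9 -0.9 0 0 0 0" --pt "-0.5 -0.5 0 0 0 0" --hand -0.4 --squeeze 30

```text
t: 1.45
tool_pos: [0.4253, 0.277, 0.3112]
tool_rot: [-3.138, -0.0, -3.134]
force: [0.4, 0.8, 0.4]
opening: 0.296
```

Run:
```python
from h import *
print(env.get_obs()); cam('wrist','w1')
```

```text
{'t': 1.45, 'q': array([ 0.34484902, -0.02531715,  1.68085661, -0.00284323,  1.48737885,
       -1.23342816]), 'qvel': array([-0.42334314,  0.09514347, -0.09295163,  0.0121536 ,  0.00078647,
       -0.42816145]), 'tau': array([  1.25558406, -34.94408727, -35.33933759,  -0.2001891 ,
         0.07611056,   0.3911036 ]), 'tool_pos': array([0.42530845, 0.27700311, 0.31124574]), 'tool_rot': array([-3.13848041e+00, -3.13506731e-04, -3.13387351e+00]), 'force': array([0.41021006, 0.81479466, 0.35322548]), 'wrist_torque': array([-0.00531025, -0.00712715,  0.06077825]), 'opening': 0.29594720970682553}
```

View pics/w1.png

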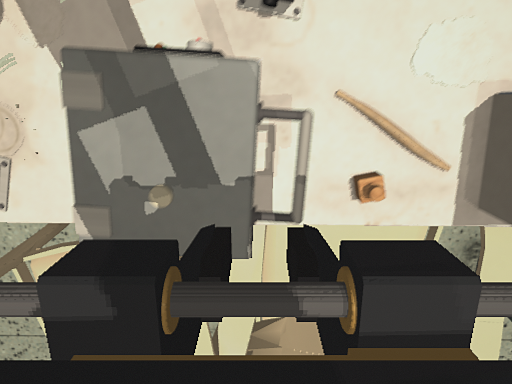

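Run:
```python
from h import *
c=cam('wrist','w2');o=env.get_obs();print(o['tool_pos'],abs(o['qvel']).max())
f=c['frame'];cv2.imwrite('pics/w2z.png',cv2.resize(f[30:260,50:330],None,fx=2.6,fy=2.6,interpolation=cv2.INTER_CUBIC))
np.save('E2.npy',c['E'])
```

```text
[0.42561377 0.27681486 0.31108222] 0.05672716851810387
```

View pics/w2z.png

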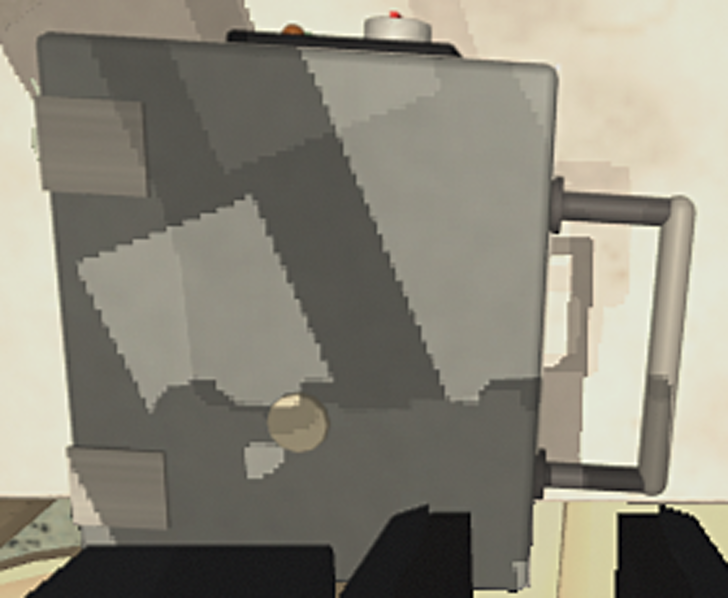

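Run:
```python
from h import *
c=cam('wrist');c['E']=np.load('E2.npy')
P=lambda u,v,z:px2z(c,50+u/2.6,30+v/2.6,z)
a=P(681,205,.146);b=P(653,486,.146);print(a,b,(a+b)/2,np.linalg.norm(b-a),np.arctan2(*(b-a)[1::-1]))
for q in [(40,35),(557,68),(528,588),(72,540)]: print(q,P(*q,.159))
```

```text
[0.36974296 0.32310597 0.146     ] [0.47423215 0.31752666 0.146     ] [0.42198755 0.32031632 0.146     ] 0.10463804637795611 -0.05334538496559183
(40, 35) [0.31764218 0.11397294 0.159     ]
(557, 68) [0.32661323 0.27921268 0.159     ]
(528, 588) [0.51084148 0.27013493 0.159     ]
(72, 540) [0.49255381 0.09962659 0.159     ]
```

Emit:
servo_tool --pt "0.15 0.55 0 0 0 0.019" --pt "0 0.52 0.3 0 0 0" --pt "0 0 0.8 0 0 0" --pt "0 0 0.8 0 0 0" --pt "0 0 0.6 0 0 0" --pt "0 0 0 0 0 0"

```text
t: 2.35
tool_pos: [0.4131, 0.3277, 0.2087]
tool_rot: [-3.141, -0.002, 3.094]
force: [-0.2, 0.0, 0.6]
opening: 0.3
```

Run:
```python
from h import *
print(env.get_obs()['tool_pos']); c=cam('wrist','w3')
print(w2px(c,[.422,.320,.146]))
cam('side','s3');a=cv2.imread('pics/side0.png')
cv2.imwrite('pics/s3z.png',cv2.resize(cv2.imread('pics/s3.png')[60:200,200:340],None,fx=4,fy=4))
```

```text
[0.41310726 0.32772342 0.20874361]
[246.83531378 217.65821275]
```

View pics/w3.png

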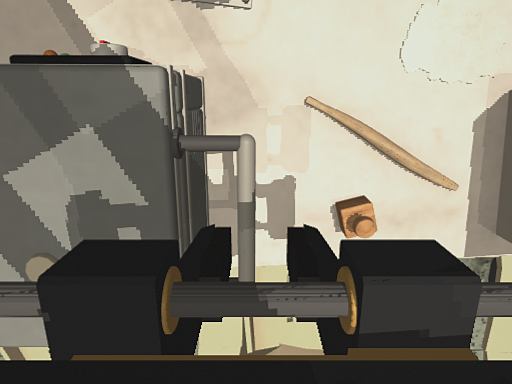

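View pics/s3z.png

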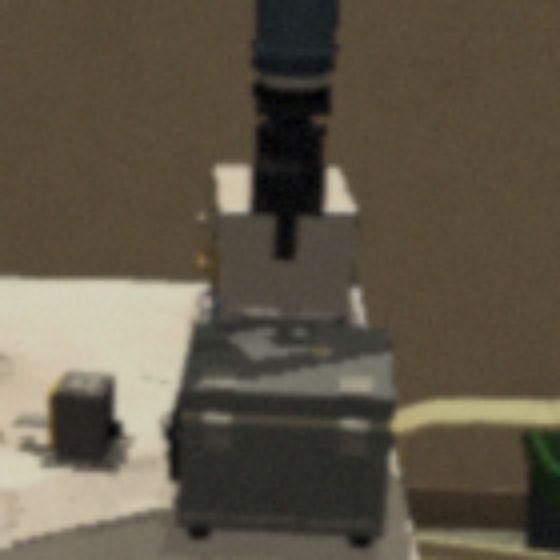

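Emit:
servo_tool --pt "-0.23 -0.2 0 0 0 0" --pt "0 0 0.5 0 0 0" --pt "0 0 0.5 0 0 0" --pt "0 0 0.5 0 0 0" --pt "0 0 0.4 0 0 0" --pt "0 0 0.1 0 0 0"

```text
t: 3.2
tool_pos: [0.4321, 0.3202, 0.1376]
tool_rot: [3.134, 0.016, 3.093]
force: [0.3, -0.2, 0.9]
opening: 0.301
```

Emit:
servo_tool --pt "0.2 0 0.24 0 0.003 0" --pt "0 0 0 0 0 0"

```text
t: 3.45
tool_pos: [0.4243, 0.3208, 0.1281]
tool_rot: [3.133, 0.007, 3.093]
force: [-0.2, -0.1, -0.3]
opening: 0.3
```

Run:
```python
from h import *
o=env.get_obs();print(o['tool_pos'],o['tool_rot'],o['force']); c=cam('wrist','w4')
```

```text
[0.4243083  0.32077354 0.12805636] [3.13313912 0.0070957  3.09266923] [-0.23645267 -0.06329412 -0.34033988]
```

View pics/w4.png

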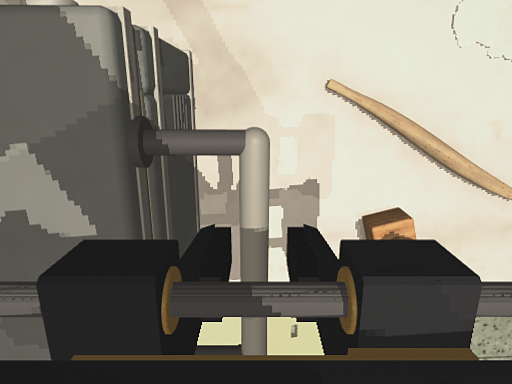

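Emit:
servo_tool --pt "0 0 0 0 0 0" --pt "0 0 0 0 0 0" --pt "0 0 0 0 0 0" --pt "0 0 0 0 0 0" --hand -1 --squeeze 30

```text
t: 4.0
tool_pos: [0.4253, 0.3185, 0.1292]
tool_rot: [3.138, 0.009, 3.093]
force: [0.3, 0.3, -2.7]
opening: 0.121
```

Emit:
servo_tool --pt "0 0 -0.19 -0.0111 0 0" --pt "0 -0.013 -0.375 -0.0222 0 0" --pt "0 -0.013 -0.375 -0.0222 0 0" --pt "0 -0.013 -0.375 -0.0222 0 0"

```text
t: 4.5
tool_pos: [0.4249, 0.3123, 0.1822]
tool_rot: [2.884, 0.011, 3.096]
force: [1.7, -1.0, -6.4]
opening: 0.124
```

Emit:
servo_tool --pt "0 -0.013 -0.375 -0.0222 0 0" --pt "0 -0.013 -0.375 -0.0222 0 0" --pt "0 -0.013 -0.375 -0.0222 0 0" --pt "0 -0.013 -0.375 -0.0222 0 0" --pt "0 -0.013 -0.375 -0.0222 0 0" --pt "0 -0.013 -0.3 -0.018 0 0" --pt "0 0 0 0 0 0"

```text
t: 5.38
tool_pos: [0.4229, 0.271, 0.265]
tool_rot: [2.458, 0.025, 3.094]
force: [-1.9, -1.7, -0.3]
opening: 0.116
```

```bash
cat > lid.py <<'E'
from h import *
def st():
    o=env.get_obs();Rm=rot(o['tool_rot']).as_matrix();p=np.array(o['tool_pos']);g=p-env.pinch_z*Rm[:,2]
    yd=np.array([np.sin(.052),np.cos(.052)]);h=np.array([.411,.1055])
    y=(g[:2]-h)@yd;z=g[2]-.13
    print('t',o['t'],'tcp',p.round(4),'rot',np.array(o['tool_rot']).round(3),'F',o['force'].round(1),'q',o['q'].round(2),'bar r',np.hypot(y,z).round(4),'lid deg',np.degrees(np.arctan2(z,y)-np.arctan2(.016,.215)).round(1),'tilt',np.degrees(np.arctan2(-Rm[:2,2]@-yd,-Rm[2,2])).round(1),'open',o['opening'])
E
python3 -c "
from lid import *
st()"
```

```text
t 5.375 tcp [0.4229 0.271  0.265 ] rot [2.458 0.025 3.094] F [-1.9 -1.7 -0.3] q [-0.11 -0.15  2.04  0.7   1.35 -1.83] bar r 0.2147 lid deg 39.9 tilt 39.2 open 0.11631866263130239
```

Now about 40°; add 5° more, then let go and retreat.

Emit:
servo_tool --pt "0 -0.01 -0.26 -0.015 0 0" --pt "0 -0.01 -0.22 -0.013 0 0" --pt "0 0 0 0 0 0" --pt "0 0 0 0 0 0"

```text
t: 5.88
tool_pos: [0.4222, 0.2581, 0.2795]
tool_rot: [2.373, 0.029, 3.094]
force: [-2.0, -1.8, -1.1]
opening: 0.122
```

```bash
python3 -c "
from lid import *
st()"
```

```text
t 5.875 tcp [0.4222 0.2581 0.2795] rot [2.373 0.029 3.094] F [-2.  -1.8 -1.1] q [-0.19 -0.16  2.05  0.77  1.42 -1.91] bar r 0.2148 lid deg 45.1 tilt 44.1 open 0.12225854656494797
```

Emit:
servo_tool --pt "0 0 0 0 0 0" --pt "0 0 0 0 0 0" --pt "0 0 -0.4 0 0 0" --pt "0 0 -0.7 0 0 0" --pt "0 0 -0.6 0 0 0" --pt "0 0 0 0 0 0" --hand -0.4

```text
t: 6.62
tool_pos: [0.4187, 0.2122, 0.3306]
tool_rot: [2.373, 0.032, 3.097]
force: [-0.2, 0.1, -0.3]
opening: 0.298
```

```bash
python3 -c "
from lid import *
st();cam('wrist','w5');cam('side','s5');a=cv2.imread('pics/s5.png');cv2.imwrite('pics/s5z.png',cv2.resize(a[60:200,180:340],None,fx=4,fy=4))"
```

```text
t 6.625 tcp [0.4187 0.2122 0.3306] rot [2.373 0.032 3.097] F [-0.2  0.1 -0.3] q [-0.31 -0.24  2.01  0.74  1.58 -1.92] bar r 0.2338 lid deg 62.0 tilt 44.0 open 0.29811012082243366
```

View pics/w5.png

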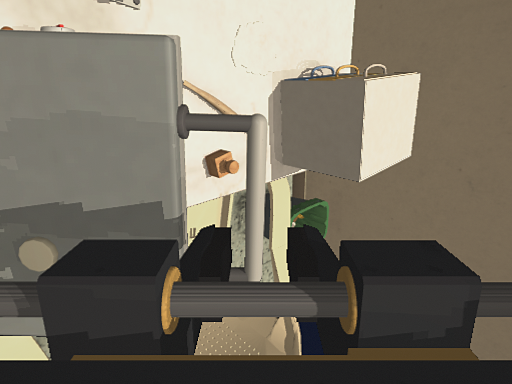

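View pics/s5z.png

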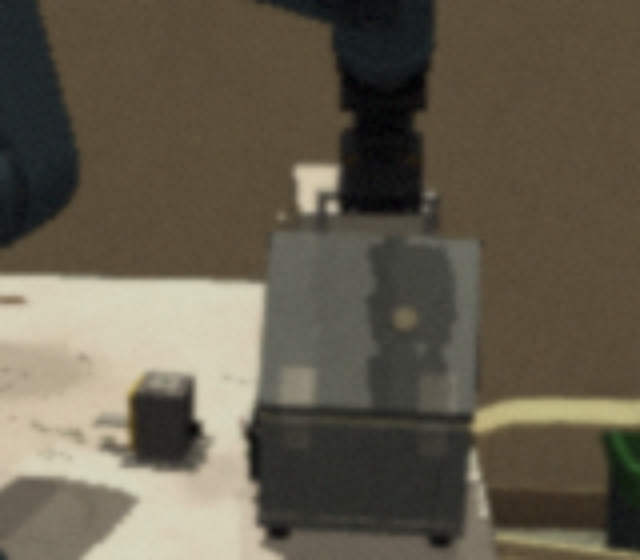

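Emit:
servo_tool --pt "0 0 0 0 0 0" --pt "0 0 0 0 0 0" --pt "0 0 0 0 0 0" --pt "0 0 0 0 0 0" --pt "0 0 0 0 0 0" --pt "0 0 0 0 0 0" --pt "0 0 0 0 0 0" --pt "0 0 0 0 0 0" --pt "0 0 0 0 0 0" --pt "0 0 0 0 0 0"

```text
t: 7.98
tool_pos: [0.4166, 0.2147, 0.3273]
tool_rot: [2.372, 0.026, 3.1]
force: [0.9, -0.1, 0.4]
opening: 0.301
```

Emit:
servo_tool --pt "0 0 0 0 0 0" --pt "0 0 0 0 0 0" --pt "0 0 0 0 0 0" --pt "0 0 0 0 0 0" --pt "0 0 0 0 0 0" --pt "0 0 0 0 0 0" --pt "0 0 0 0 0 0" --pt "0 0 0 0 0 0" --pt "0 0 0 0 0 0" --pt "0 0 0 0 0 0"

```text
t: 9.22
tool_pos: [0.4166, 0.2147, 0.3273]
tool_rot: [2.372, 0.026, 3.1]
force: [0.5, -0.5, -0.7]
opening: 0.302
```

```bash
python3 -c "
from lid import *
st();c=cam('wrist','w6')
o=env.get_obs();Rm=rot(o['tool_rot']).as_matrix();d=np.array([.4222,.2581,.2795])-o['tool_pos'];print('tool-frame delta to grasp /0.04',(Rm.T@d/0.04).round(2))"
```

```text
t 9.225 tcp [0.4166 0.2147 0.3273] rot [2.372 0.026 3.1  ] F [ 0.5 -0.5 -0.7] q [-0.3  -0.24  2.01  0.74  1.58 -1.92] bar r 0.2317 lid deg 61.2 tilt 44.1 open 0.3022444163450595
tool-frame delta to grasp /0.04 [-0.06 -0.05  1.62]
```

View pics/w6.png

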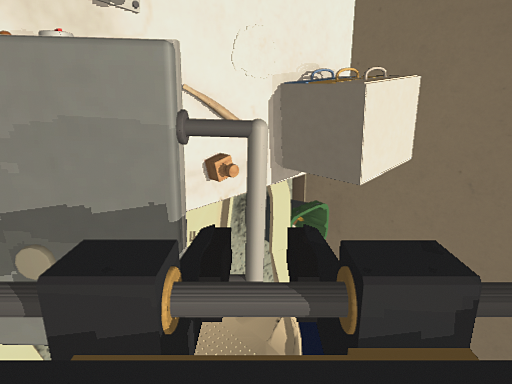

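Emit:
servo_tool --pt "-0.06 -0.05 0.4 0 0 0" --pt "0 0 0.5 0 0 0" --pt "0 0 0.5 0 0 0" --pt "0 0 0.15 0 0 0" --pt "0 0 0 0 0 0"

```text
t: 9.9
tool_pos: [0.4227, 0.2569, 0.2809]
tool_rot: [2.372, 0.028, 3.099]
force: [-0.2, -0.8, 0.8]
opening: 0.298
```

```bash
python3 -c "
from lid import *
st()
o=env.get_obs();Rm=rot(o['tool_rot']).as_matrix();d=np.array([.4222,.2581,.2795])-o['tool_pos'];print('tool-frame delta to grasp /0.04',(Rm.T@d/0.04).round(2))"
```

```text
t 9.9 tcp [0.4227 0.2569 0.2809] rot [2.372 0.028 3.099] F [-0.2 -0.8  0.8] q [-0.19 -0.16  2.05  0.77  1.43 -1.92] bar r 0.215 lid deg 45.6 tilt 44.1 open 0.29837786924294935
tool-frame delta to grasp /0.04 [ 0.02 -0.    0.05]
```

Good. Close on the bar and lower, mirroring the lift.

Emit:
servo_tool --pt "0 0 0.04 0 0 0" --pt "0 0 0 0 0 0" --pt "0 0 0 0 0 0" --pt "0 0 0 0 0 0" --hand -1

```text
t: 10.4
tool_pos: [0.4233, 0.2574, 0.2801]
tool_rot: [2.372, 0.028, 3.098]
force: [1.1, 2.9, -2.2]
opening: 0.127
```

Emit:
servo_tool --pt "0 -0.005 0.19 0.011 0 0" --pt "0 -0.013 0.375 0.0222 0 0" --pt "0 -0.013 0.375 0.0222 0 0" --pt "0 -0.013 0.375 0.0222 0 0" --pt "0 -0.013 0.375 0.0222 0 0" --pt "0 -0.013 0.375 0.0222 0 0" --pt "0 0 0 0 0 0"

```text
t: 11.28
tool_pos: [0.4258, 0.3032, 0.2092]
tool_rot: [2.777, 0.031, 3.103]
force: [4.8, -1.7, -7.0]
opening: 0.123
```

```bash
python3 -c "
from lid import *
st()"
```

```text
t 11.275 tcp [0.4258 0.3032 0.2092] rot [2.777 0.031 3.103] F [ 4.8 -1.7 -7. ] q [ 0.17 -0.04  1.95  0.38  1.15 -1.51] bar r 0.2145 lid deg 22.5 tilt 20.9 open 0.12342532595753532
```

Emit:
servo_tool --pt "0.02 -0.01 0.33 0.0194 0 0" --pt "0 -0.01 0.33 0.0194 0 0" --pt "0 -0.01 0.33 0.0194 0 0" --pt "0 -0.01 0.28 0.016 0 0" --pt "0 0 0.19 0.011 0 0" --pt "0 0 0 0 0 0"

```text
t: 12.02
tool_pos: [0.4266, 0.3171, 0.1527]
tool_rot: [3.047, 0.029, 3.104]
force: [3.0, 0.2, -6.9]
opening: 0.122
```

```bash
python3 -c "
from lid import *
st()"
```

```text
t 12.025 tcp [0.4266 0.3171 0.1527] rot [3.047 0.029 3.104] F [ 3.   0.2 -6.9] q [ 0.37  0.13  1.86  0.08  1.09 -1.2 ] bar r 0.2144 lid deg 6.8 tilt 5.4 open 0.12176180437533968
```

Emit:
servo_tool --pt "0 0 0.12 0.006 0 0" --pt "0 0 0.1 0.006 0 0" --pt "0 0 0.1 0.006 0 0" --pt "0 0 0.1 0.006 0 0" --pt "0 0 0.06 0.003 0 0" --pt "0 0 0 0 0 0"

```text
t: 12.78
tool_pos: [0.4268, 0.3183, 0.1334]
tool_rot: [3.135, 0.028, 3.103]
force: [-1.7, -1.0, -1.0]
opening: 0.124
```

```bash
python3 -c "
from lid import *
st()"
```

```text
t 12.775 tcp [0.4268 0.3183 0.1334] rot [3.135 0.028 3.103] F [-1.7 -1.  -1. ] q [ 0.42  0.19  1.82 -0.01  1.1  -1.11] bar r 0.2143 lid deg 1.7 tilt 0.4 open 0.12420310603860153
```

Emit:
servo_tool --pt "0 0 0.06 0 0 0" --pt "0 0 0.05 0 0 0" --pt "0 0 0.03 0 0 0"

```text
t: 13.15
tool_pos: [0.4269, 0.3186, 0.1299]
tool_rot: [3.134, 0.028, 3.103]
force: [-7.2, -3.9, 14.5]
opening: 0.122
```

Emit:
servo_tool --pt "0 0 0.05 0 0 0" --pt "0 0 0.04 0 0 0"

```text
t: 13.4
tool_pos: [0.4269, 0.3186, 0.1299]
tool_rot: [3.135, 0.028, 3.103]
force: [-8.3, -3.7, 13.1]
opening: 0.121
```

Emit:
servo_tool --pt "0 0 0 0 0 0" --pt "0 0 0 0 0 0" --pt "0 0 -0.4 0 0.005 0" --pt "0 0 -0.7 0 0.004 0" --pt "0 0 -0.9 0 0 0" --pt "0 0 -0.9 0 0 0" --pt "0 0 -0.6 0 0 0" --pt "0 0 0 0 0 0" --hand -0.4

```text
t: 14.4
tool_pos: [0.4287, 0.3175, 0.2735]
tool_rot: [3.133, 0.004, 3.102]
force: [0.3, -0.7, 0.0]
opening: 0.301
```

```bash
python3 -c "
from lid import *
st();c=cam('wrist','w7')"
```

```text
t 14.4 tcp [0.4287 0.3175 0.2735] rot [3.133 0.004 3.102] F [ 0.3 -0.7  0. ] q [ 0.41  0.05  1.68  0.01  1.4  -1.12] bar r 0.2673 lid deg 33.1 tilt 0.5 open 0.30076041988854585
```

View pics/w7.png

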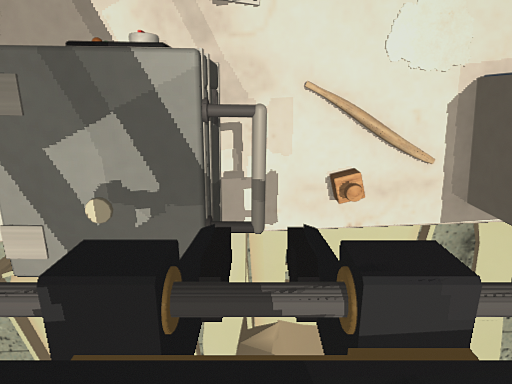

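Emit:
servo_tool --pt "0 -0.9 -0.1 0 0 0" --pt "0 -0.95 -0.1 0 0 0" --pt "0 -0.95 0 0 0 0" --pt "0 -0.95 0 0 0 0" --pt "0 -0.95 0 0 0 0" --pt "0 -0.95 0 0 0 0" --pt "0 -0.95 0 0 0 0" --pt "0 -0.95 0 0 0 0" --pt "0 -0.95 0 0 0 0" --pt "0 -0.95 0 0 0 0" --pt "-0.4 -0.7 0 0 0 0" --pt "0 0 0 0 0 0"

```text
t: 15.95
tool_pos: [0.4199, -0.1009, 0.2549]
tool_rot: [3.132, -0.025, 3.103]
force: [0.0, 0.8, 0.7]
opening: 0.301
```

Emit:
servo_tool --pt "0 0 0 0 0 0"

```text
t: 16.08
tool_pos: [0.4191, -0.1003, 0.2534]
tool_rot: [3.13, -0.027, 3.103]
force: [-0.2, 1.0, -0.0]
opening: 0.301
```

```bash
python3 -c "
from lid import *
st();c=cam('wrist','w8');np.save('E8.npy',c['E'])"
```

```text
t 16.075 tcp [ 0.4191 -0.1003  0.2534] rot [ 3.13  -0.027  3.103] F [-0.2  1.  -0. ] q [-0.51 -0.15  1.91 -0.    1.41 -2.04] bar r 0.2497 lid deg 141.1 tilt 0.6 open 0.30071553529416156
```

View pics/w8.png

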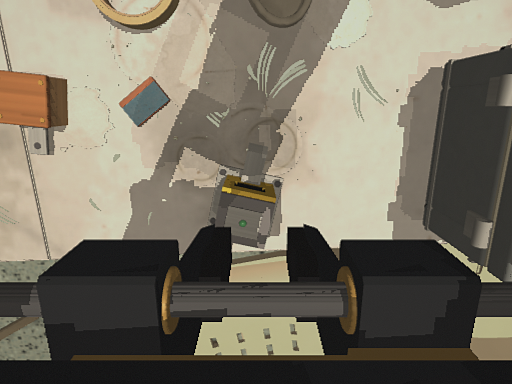

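```bash
python3 -c "
import cv2
f=cv2.imread('pics/w8.png')
cv2.imwrite('pics/w8a.png',cv2.resize(f[135:260,190:310],None,fx=4.8,fy=4.8,interpolation=cv2.INTER_CUBIC))
cv2.imwrite('pics/w8b.png',cv2.resize(f[60:180,0:130],None,fx=4.8,fy=4.8,interpolation=cv2.INTER_CUBIC))"
```

```text
(no output)
```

View pics/w8a.png

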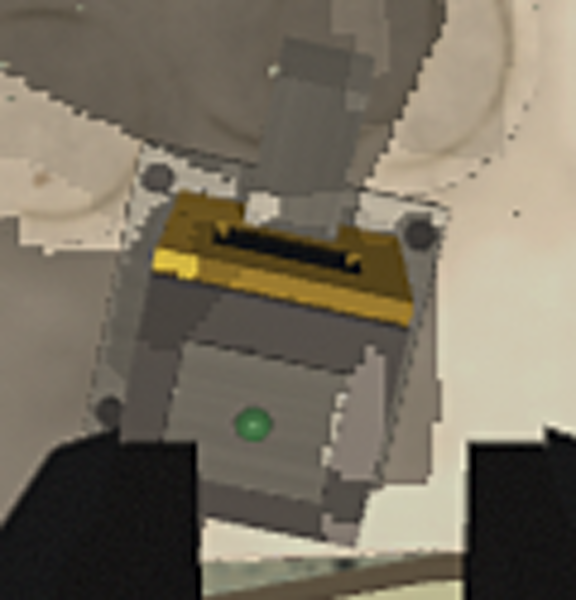

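View pics/w8b.png

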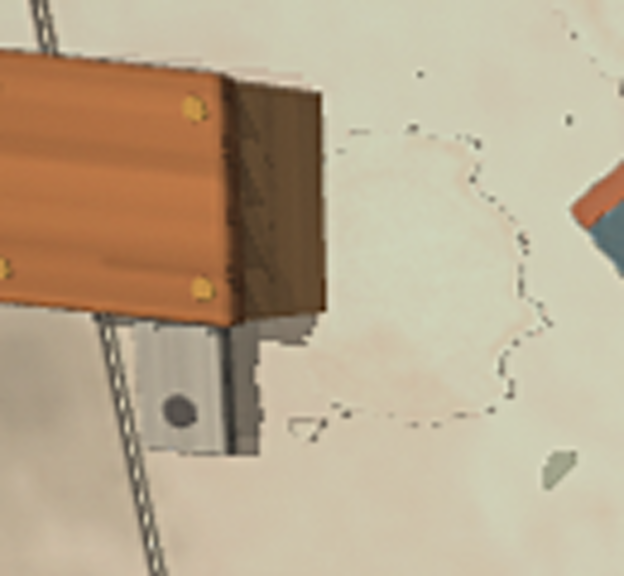

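```bash
cat > m8.py <<'E'
from h import *
c=cam('wrist');c['E']=np.load('E8.npy')
P=lambda u,v,z:px2z(c,190+u/4.8,135+v/4.8,z)
Q=lambda u,v,z:px2z(c,u/4.8,60+v/4.8,z)
def ed(n,a,b):
    d=b-a;print(n,a.round(4),b.round(4),'len',np.linalg.norm(d).round(4),'ang',np.arctan2(d[1],d[0]).round(3))
ed('yellow top edge front',P(152,268,.078),P(412,322,.078))
ed('yellow top edge front upper',P(158,248,.078),P(412,300,.078))
ed('slot',P(216,236,.05),P(360,264,.05))
ed('plate front',P(145,145,.004),P(450,208,.004))
ed('rest L',P(285,40,.033),P(255,165,.033));ed('rest front',P(285,55,.033),P(372,75,.033))
ed('back top',P(205,515,.078),P(352,545,.078))
ed('block front top',Q(0,302,.042),Q(240,325,.042))
ed('block side top',Q(222,75,.042),Q(240,325,.042))
ed('block bottom side',Q(322,95,.0),Q(325,312,.0))
ed('tongue left',Q(135,325,.018),Q(150,447,.018));ed('tongue right',Q(222,328,.018),Q(228,453,.018));ed('tip',Q(150,447,.018),Q(228,453,.018))
E
python3 m8.py
```

```text
yellow top edge front [ 0.436  -0.1355  0.078 ] [ 0.45   -0.0816  0.078 ] len 0.0557 ang 1.316
yellow top edge front upper [ 0.4317 -0.134   0.078 ] [ 0.4452 -0.0815  0.078 ] len 0.0542 ang 1.32
slot [ 0.4363 -0.1238  0.05  ] [ 0.4441 -0.0916  0.05  ] len 0.0332 ang 1.331
plate front [ 0.4228 -0.1436  0.004 ] [ 0.4422 -0.0672  0.004 ] len 0.0788 ang 1.322
rest L [ 0.3947 -0.1066  0.033 ] [ 0.4236 -0.1149  0.033 ] len 0.03 ang -0.282
rest front [ 0.3982 -0.1067  0.033 ] [ 0.4036 -0.0869  0.033 ] len 0.0206 ang 1.304
back top [ 0.4917 -0.1277  0.078 ] [ 0.5001 -0.0961  0.078 ] len 0.0327 ang 1.31
block front top [ 0.3617 -0.3672  0.042 ] [ 0.3687 -0.316   0.042 ] len 0.0517 ang 1.434
block side top [ 0.3166 -0.3099  0.042 ] [ 0.3687 -0.316   0.042 ] len 0.0525 ang -0.117
block bottom side [ 0.3176 -0.3119  0.    ] [ 0.3681 -0.3202  0.    ] len 0.0512 ang -0.163
tongue left [ 0.3687 -0.355   0.018 ] [ 0.3974 -0.3574  0.018 ] len 0.0288 ang -0.082
tongue right [ 0.3702 -0.3349  0.018 ] [ 0.3996 -0.3392  0.018 ] len 0.0297 ang -0.144
tip [ 0.3974 -0.3574  0.018 ] [ 0.3996 -0.3392  0.018 ] len 0.0184 ang 1.451
```

Emit:
servo_tool --pt "0 0 0 0 -0.0086 0.029" --pt "0.1 -0.9 0 0 0 0" --pt "0 -0.9 0 0 0 0" --pt "0 -0.9 0 0 0 0" --pt "0 -0.9 0.3 0 0 0" --pt "0 -0.9 0.5 0 0 0" --pt "0 -0.9 0.7 0 0 0" --pt "0 -0.6 0.7 0 0 0" --pt "0 0 0.4 0 0 0" --pt "0 0 0 0 0 0" --hand -0.15

```text
t: 17.42
tool_pos: [0.3877, -0.3341, 0.1459]
tool_rot: [3.133, 0.005, 3.026]
force: [-0.1, 0.7, 0.7]
opening: 0.427
```

Emit:
servo_tool --pt "0 0 0 0 0 0"

```text
t: 17.55
tool_pos: [0.3883, -0.3333, 0.1467]
tool_rot: [3.134, 0.006, 3.027]
force: [-1.2, -0.6, 0.2]
opening: 0.426
```

```bash
python3 -c "
from lid import *
st();c=cam('wrist','w9');np.save('E9.npy',c['E'])"
```

```text
t 17.55 tcp [ 0.3883 -0.3333  0.1467] rot [3.134 0.006 3.027] F [-1.2 -0.6  0.2] q [-0.95  0.15  1.85  0.01  1.15 -2.41] bar r 0.441 lid deg 171.1 tilt 0.4 open 0.4260376952899536
```

View pics/w9.png

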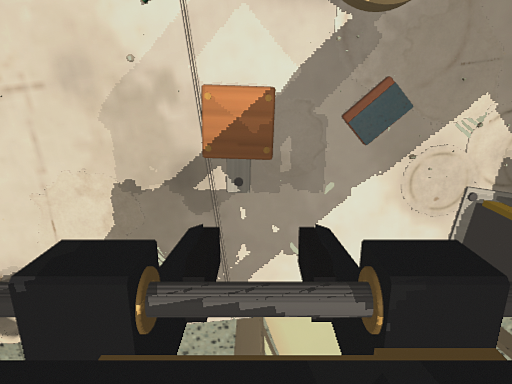

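```bash
python3 -c "
import cv2
f=cv2.imread('pics/w9.png')
cv2.imwrite('pics/w9a.png',cv2.resize(f[75:200,180:300],None,fx=4.8,fy=4.8,interpolation=cv2.INTER_CUBIC))"
```

```text
(no output)
```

View pics/w9a.png

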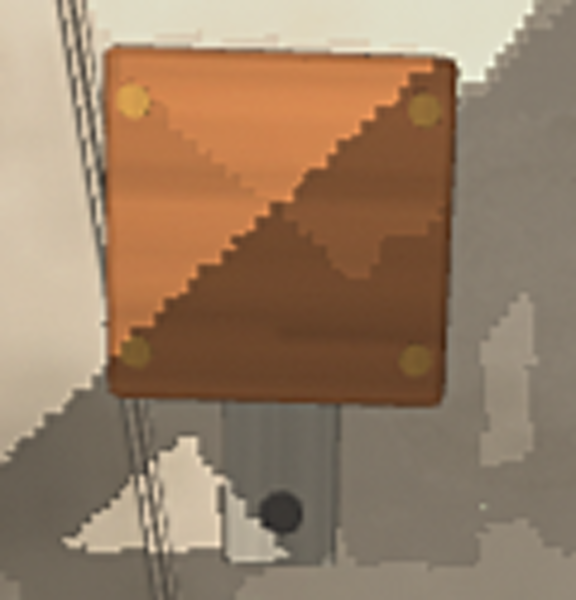

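```bash
python3 -c "
from lid import *
c=cam('wrist');c['E']=np.load('E9.npy')
P=lambda u,v,z:px2z(c,180+u/4.8,75+v/4.8,z)
def ed(n,a,b):
    d=b-a;print(n,a.round(4),b.round(4),'mid',((a+b)/2).round(4),'len',np.linalg.norm(d).round(4),'ang',np.arctan2(d[1],d[0]).round(3))
ed('block front',P(108,395,.042),P(443,405,.042))
ed('block L',P(105,48,.042),P(108,395,.042));ed('block R',P(455,62,.042),P(443,405,.042))
ed('tip',P(224,560,.018),P(335,563,.018))
ed('tL',P(222,405,.018),P(224,560,.018));ed('tR',P(337,405,.018),P(335,560,.018))
st()
"
```

```text
block front [ 0.3606 -0.3716  0.042 ] [ 0.3683 -0.3191  0.042 ] mid [ 0.3644 -0.3454  0.042 ] len 0.053 ang 1.424
block L [ 0.3087 -0.3637  0.042 ] [ 0.3606 -0.3716  0.042 ] mid [ 0.3346 -0.3676  0.042 ] len 0.0525 ang -0.152
block R [ 0.3167 -0.312   0.042 ] [ 0.3683 -0.3191  0.042 ] mid [ 0.3425 -0.3156  0.042 ] len 0.0522 ang -0.138
tip [ 0.3965 -0.3603  0.018 ] [ 0.3994 -0.3407  0.018 ] mid [ 0.3979 -0.3505  0.018 ] len 0.0198 ang 1.426
tL [ 0.3686 -0.3567  0.018 ] [ 0.3965 -0.3603  0.018 ] mid [ 0.3826 -0.3585  0.018 ] len 0.0281 ang -0.129
tR [ 0.3709 -0.3368  0.018 ] [ 0.3988 -0.3406  0.018 ] mid [ 0.3849 -0.3387  0.018 ] len 0.0281 ang -0.135
t 17.65 tcp [ 0.3883 -0.3336  0.1469] rot [3.134 0.006 3.027] F [ 0.4 -0.5 -0.6] q [-0.95  0.15  1.85  0.01  1.15 -2.41] bar r 0.4413 lid deg 171.1 tilt 0.4 open 0.4268490520570531
```

Emit:
servo_tool --pt "0.055 -0.39 0 0 0 0.008" --pt "0 0 0.6 0 0 0" --pt "0 0 0.7 0 0 0" --pt "0 0 0.7 0 0 0" --pt "0 0 0.6 0 0 0" --pt "0 0 0 0 0 0"

```text
t: 18.4
tool_pos: [0.3873, -0.3565, 0.0456]
tool_rot: [-3.139, 0.014, 2.997]
force: [0.7, 0.1, -0.3]
opening: 0.422
```

Emit:
servo_tool --pt "0 0 0 0 0 0"

```text
t: 18.52
tool_pos: [0.3877, -0.3577, 0.0467]
tool_rot: [-3.138, 0.015, 2.996]
force: [-0.6, 0.7, -0.3]
opening: 0.421
```

Emit:
servo_tool --pt "0.12 0.21 0 0 0.004 0" --pt "0 0 0 0 0 0" --pt "0 0 0 0 0 0"

```text
t: 18.9
tool_pos: [0.385, -0.3496, 0.0494]
tool_rot: [-3.134, 0.005, 2.996]
force: [-0.7, -0.3, -0.2]
opening: 0.425
```

```bash
python3 -c "
from lid import *
st();c=cam('wrist','w10');print(w2px(c,[.3979,-.3505,.018]))"
```

```text
t 18.9 tcp [ 0.385  -0.3496  0.0494] rot [-3.134  0.005  2.996] F [-0.7 -0.3 -0.2] q [-0.96  0.31  1.88 -0.    0.94 -2.39] bar r 0.4599 lid deg -176.5 tilt -0.4 open 0.4245949583560616
[259.72131358 242.45676172]
```

View pics/w10.png

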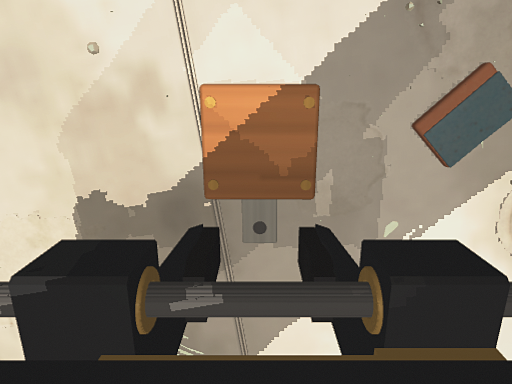

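Emit:
servo_tool --pt "0 0 0.4 0 0 0" --pt "0 0 0.4 0 0 0" --pt "0 0 0.25 0 0 0" --pt "0 0 0 0 0 0"

```text
t: 19.45
tool_pos: [0.3846, -0.3493, 0.0034]
tool_rot: [-3.136, 0.004, 2.996]
force: [0.1, -0.2, -1.3]
opening: 0.429
```

Emit:
servo_tool --pt "0 0 0 0 0 0" --pt "0 0 0 0 0 0" --pt "0 0 0 0 0 0" --pt "0 0 0 0 0 0" --hand -1 --squeeze 20

```text
t: 19.95
tool_pos: [0.3849, -0.3498, 0.0039]
tool_rot: [-3.135, 0.004, 2.996]
force: [-0.2, 0.8, -1.0]
opening: 0.221
```

Emit:
servo_tool --pt "-0.1 0 0 0 0 0" --pt "-0.25 0 0 0 0 0" --pt "-0.3 0 0 0 0 0" --pt "-0.3 0 0 0 0 0" --pt "-0.3 0 0 0 0 0" --pt "-0.3 0 0 0 0 0" --pt "-0.1 0 0 0 0 0" --pt "0 0 0 0 0 0"

```text
t: 20.95
tool_pos: [0.4561, -0.3601, 0.0044]
tool_rot: [-3.134, 0.005, 2.997]
force: [-0.5, -0.8, -0.8]
opening: 0.224
```

```bash
python3 -c "
from lid import *
st();c=cam('wrist','w11')"
```

```text
t 20.95 tcp [ 0.4561 -0.3601  0.0044] rot [-3.134  0.005  2.997] F [-0.5 -0.8 -0.8] q [-0.87  0.5   1.72 -0.    0.91 -2.3 ] bar r 0.4747 lid deg -171.2 tilt -0.4 open 0.2236016808859005
```

View pics/w11.png

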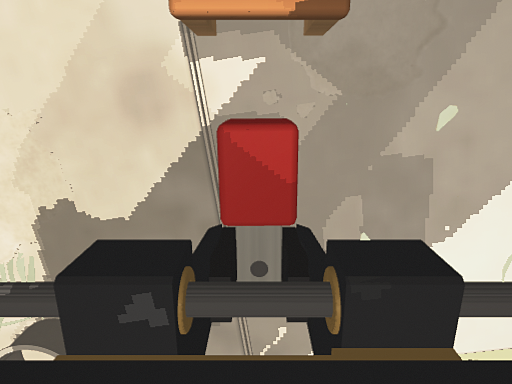

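Emit:
servo_tool --pt "0 0 0.01 0 0 0" --pt "0 0 0 0 0 0" --pt "0 0 0 0 0 0" --pt "0 0 -0.5 0 0 0" --pt "0 0 -0.9 0 0 0" --pt "0 0 -0.9 0 0 0" --pt "0 0 -0.4 0 0 0" --pt "0 0 0 0 0 0" --hand 0.1

```text
t: 22.0
tool_pos: [0.4548, -0.3599, 0.1195]
tool_rot: [-3.133, 0.007, 2.995]
force: [0.7, -0.3, 0.1]
opening: 0.548
```

Emit:
servo_tool --pt "0 0 0 0 0 0"

```text
t: 22.12
tool_pos: [0.4544, -0.3595, 0.1188]
tool_rot: [-3.134, 0.006, 2.995]
force: [-0.0, 0.2, -0.4]
opening: 0.551
```

```bash
python3 -c "
from lid import *
st();c=cam('wrist','w12');np.save('E12.npy',c['E'])
cv2.imwrite('pics/w12a.png',cv2.resize(c['frame'][110:280,180:340],None,fx=3.5,fy=3.5,interpolation=cv2.INTER_CUBIC))"
```

```text
t 22.125 tcp [ 0.4544 -0.3595  0.1188] rot [-3.134  0.006  2.995] F [-0.   0.2 -0.4] q [-0.87  0.32  1.7  -0.    1.11 -2.3 ] bar r 0.462 lid deg 174.8 tilt -0.5 open 0.5505712288936138
```

View pics/w12.png

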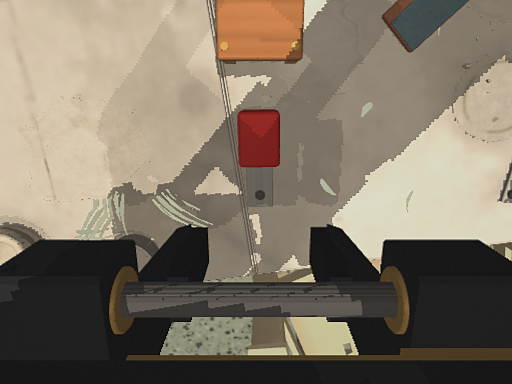

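View pics/w12a.png

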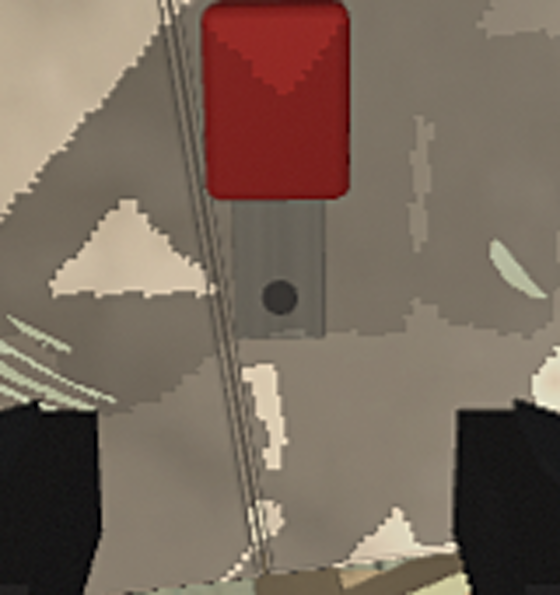

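```bash
python3 -c "
from lid import *
c=cam('wrist');c['E']=np.load('E12.npy')
P=lambda u,v,z:px2z(c,180+u/3.5,110+v/3.5,z)
hf=[P(208,198,.03),P(350,198,.03)];tp=[P(238,338,.018),P(325,337,.018)]
for a,b in (hf,tp): print(a,b,(a+b)/2,np.linalg.norm(a-b))
h=sum(hf)/2;t=sum(tp)/2;d=(t-h)[:2];print(np.hypot(*d),np.arctan2(d[1],d[0]))
yaw=-.143;u=np.array([np.cos(yaw),np.sin(yaw)]);hc1=h[:2]-.02*u;hc2=t[:2]-.054*u;print(hc1,hc2)
o=env.get_obs();Rm=rot(o['tool_rot']).as_matrix()
for g in(hc1,hc2): print((Rm.T@(np.r_[g,0.004]-o['tool_pos'])/.04).round(3))
"
```

```text
[ 0.43325235 -0.37049336  0.03      ] [ 0.43745562 -0.34169932  0.03      ] [ 0.43535398 -0.35609634  0.03      ] 0.029099213791853547
[ 0.46814269 -0.3702251   0.018     ] [ 0.47068941 -0.35099706  0.018     ] [ 0.46941605 -0.36061108  0.018     ] 0.019395954012767683
0.034359965496024124 -0.131776297735341
[ 0.41555813 -0.35324608] [ 0.41596723 -0.35291537]
[0.996 0.031 2.852]
[0.987 0.041 2.852]
```

Emit:
servo_tool --pt "0.5 0.035 0 0 0 0" --pt "0.5 0 0.2 0 0 0" --pt "0 0 0.6 0 0 0" --pt "0 0 0.6 0 0 0" --pt "0 0 0.4 0 0 0" --pt "0 0 0 0 0 0"

```text
t: 22.98
tool_pos: [0.4112, -0.3491, 0.0377]
tool_rot: [3.141, -0.003, 2.995]
force: [-0.1, -0.3, 0.2]
opening: 0.554
```

```bash
python3 -c "
from lid import *
st()
o=env.get_obs();Rm=rot(o['tool_rot']).as_matrix()
print((Rm.T@(np.r_[.4155,-.3531,0.004]-o['tool_pos'])/.04).round(3))
c=cam('wrist','w13')"
```

```text
t 22.975 tcp [ 0.4112 -0.3491  0.0377] rot [ 3.141e+00 -3.000e-03  2.995e+00] F [-0.1 -0.3  0.2] q [-0.92  0.38  1.82 -0.    0.94 -2.35] bar r 0.4599 lid deg -175.0 tilt 0.0 open 0.5535754218907506
[-0.122 -0.084  0.841]
```

View pics/w13.png

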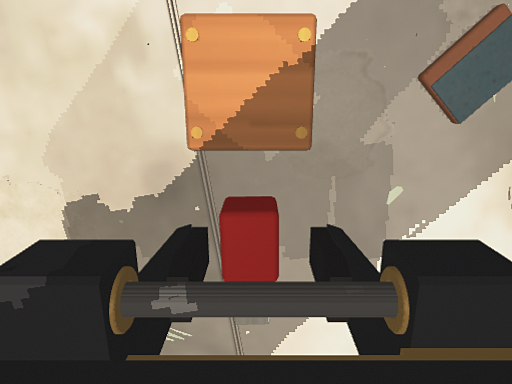

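Emit:
servo_tool --pt "-0.1 -0.085 0 0 0 0" --pt "0 0 0.3 0 0 0" --pt "0 0 0.3 0 0 0" --pt "0 0 0.23 0 0 0" --pt "0 0 0 0 0 0"

```text
t: 23.65
tool_pos: [0.4165, -0.3551, 0.0047]
tool_rot: [-3.139, 0.001, 2.996]
force: [0.6, 0.8, 0.6]
opening: 0.548
```

Emit:
servo_tool --pt "0 0 0 0 0 0" --pt "0 0 0 0 0 0" --pt "0 0 0 0 0 0" --pt "0 0 0 0 0 0" --hand -1 --squeeze 25

```text
t: 24.15
tool_pos: [0.4167, -0.3553, 0.0052]
tool_rot: [-3.138, 0.001, 2.996]
force: [0.4, -0.8, -0.7]
opening: 0.337
```

```bash
python3 -c "
from lid import *
st()"
```

```text
t 24.15 tcp [ 0.4167 -0.3553  0.0052] rot [-3.138e+00  1.000e-03  2.996e+00] F [ 0.4 -0.8 -0.7] q [-0.92  0.45  1.81 -0.    0.88 -2.35] bar r 0.4719 lid deg -171.3 tilt -0.2 open 0.337155525418157
```

Emit:
servo_tool --pt "0 0 -0.3 0 0 0" --pt "0 0 -0.7 0 0 0.01" --pt "0 0 -0.8 0 0 0.012" --pt "0 0 -0.8 0 0 0.012" --pt "0 0.4 -0.8 0 0 0" --pt "0 0.8 -0.6 0 0 0" --pt "0 0.9 0 0 0 0" --pt "0.1 0.9 0 0 0 0" --pt "0.1 0.9 0 0 0 0" --pt "0 0.9 0 0 0 0" --pt "0 0.9 0 0 0 0" --pt "0 0.4 0 0 0 0"

```text
t: 25.65
tool_pos: [0.4735, -0.1121, 0.1803]
tool_rot: [-3.133, 0.014, 2.882]
force: [0.5, -0.7, -0.2]
opening: 0.341
```

Emit:
servo_tool --pt "0 0 0 0 0 0" --pt "0 0 0 0 0 0"

```text
t: 25.9
tool_pos: [0.4737, -0.1125, 0.1811]
tool_rot: [-3.132, 0.015, 2.884]
force: [0.2, -0.7, -0.1]
opening: 0.34
```

```bash
python3 -c "
from lid import *
st();c=cam('wrist','w14');np.save('E14.npy',c['E']);print(w2px(c,[.441,-.108,.05]))"
```

```text
t 25.9 tcp [ 0.4737 -0.1125  0.1811] rot [-3.132  0.015  2.884] F [ 0.2 -0.7 -0.1] q [-0.47  0.03  1.89 -0.01  1.2  -1.78] bar r 0.2253 lid deg 157.7 tilt -0.7 open 0.3395310754585518
[254.79396486 138.68078782]
```

View pics/w14.png

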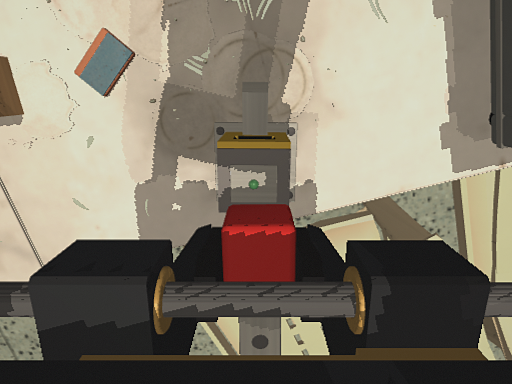

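```bash
python3 -c "
import cv2
f=cv2.imread('pics/w14.png')
cv2.imwrite('pics/w14a.png',cv2.resize(f[75:225,205:310],None,fx=5,fy=5,interpolation=cv2.INTER_CUBIC)[:600])"
```

```text
(no output)
```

View pics/w14a.png

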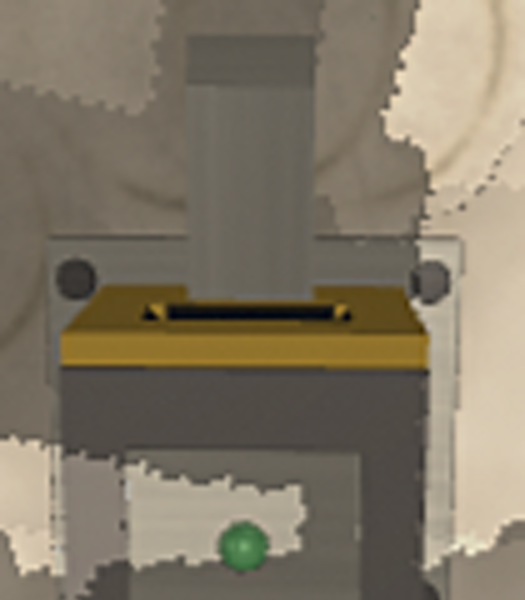

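```bash
python3 -c "
from lid import *
c=cam('wrist');c['E']=np.load('E14.npy')
P=lambda u,v,z:px2z(c,205+u/5,75+v/5,z)
def ed(n,a,b):
    d=b-a;print(n,'mid',((a+b)/2).round(4),'len',np.linalg.norm(d).round(4),'ang',np.arctan2(d[1],d[0]).round(3))
for z in (.078,.082):ed('face top',P(60,333,z),P(430,333,z))
ed('slot mouth',P(143,312,.05),P(352,312,.05))
ed('slot inner top',P(165,320,.0545),P(335,320,.0545))
ed('plate',P(50,237,.004),P(462,238,.004))
ed('rest front top',P(187,86,.0335),P(315,86,.0335))
ed('restL',P(187,86,.0335),P(187,290,.0335));ed('restR',P(315,86,.0335),P(313,290,.0335))
st()
"
```

```text
face top mid [ 0.4393 -0.1076  0.078 ] len 0.0551 ang 1.314
face top mid [ 0.4388 -0.1073  0.082 ] len 0.0542 ang 1.314
slot mouth mid [ 0.4399 -0.108   0.05  ] len 0.0345 ang 1.314
slot inner top mid [ 0.4407 -0.1077  0.0545] len 0.0277 ang 1.314
plate mid [ 0.4324 -0.1054  0.004 ] len 0.0785 ang 1.311
rest front top mid [ 0.4054 -0.0985  0.0335] len 0.0216 ang 1.312
restL mid [ 0.4191 -0.1135  0.0335] len 0.0342 ang -0.272
restR mid [ 0.4247 -0.0924  0.0335] len 0.0342 ang -0.261
t 26.0 tcp [ 0.4736 -0.1127  0.181 ] rot [-3.132  0.015  2.883] F [-1.3  0.5 -0.6] q [-0.47  0.03  1.89 -0.01  1.2  -1.78] bar r 0.2255 lid deg 157.7 tilt -0.7 open 0.3370623455061858
```

Emit:
servo_tool --pt "0.3 0 0 -0.002 0.004 0" --pt "0.7 -0.05 0 0 0 0" --pt "0.8 -0.04 0 0 0 0" --pt "0.7 0 0 0 0 0" --pt "0.3 0 0.3 0 0 0" --pt "0 0 0.7 0 0 0" --pt "0 0 0.8 0 0 0" --pt "0 0 0.7 0 0 0" --pt "0 0 0.3 0 0 0" --pt "0 0 0 0 0 0" --pt "0 0 0 0 0 0"

```text
t: 27.38
tool_pos: [0.3558, -0.0906, 0.0666]
tool_rot: [-3.139, -0.002, 2.873]
force: [0.7, 0.8, -0.0]
opening: 0.338
```

```bash
cat > ins.py <<'E'
from lid import *
o=env.get_obs();Rm=rot(o['tool_rot']).as_matrix();p=np.array(o['tool_pos'])
u=np.array([.967,-.254]);n=np.array([.254,.967])
print('t',o['t'],'tcp',p.round(4),'rot',np.array(o['tool_rot']).round(4),'u',(p[:2]@u).round(4),'n',(p[:2]@n).round(4),'F',o['force'].round(1),'open',o['opening'].round(3) if hasattr(o['opening'],'round') else o['opening'])
E
python3 ins.py
```

```text
t 27.375 tcp [ 0.3558 -0.0906  0.0666] rot [-3.1391e+00 -1.6000e-03  2.8733e+00] u 0.3671 n 0.0028 F [ 0.7  0.8 -0. ] open 0.3379096159727289
```

Emit:
servo_tool --pt "0 0.12 0 0 0 -0.0037" --pt "0 0 0.3 0 0 0" --pt "0 0 0.3 0 0 0" --pt "0 0 0 0 0 0" --pt "0 0 0 0 0 0"

```text
t: 28.0
tool_pos: [0.3584, -0.0863, 0.0423]
tool_rot: [-3.138, 0.001, 2.886]
force: [-0.2, 0.1, -0.4]
opening: 0.338
```

```bash
python3 ins.py
```

```text
t 28.0 tcp [ 0.3584 -0.0863  0.0423] rot [-3.1382e+00  1.4000e-03  2.8863e+00] u 0.3685 n 0.0076 F [-0.2  0.1 -0.4] open 0.33791719019940336
```

Down 2 mm, then check from the side and scene cameras before insertion.

Emit:
servo_tool --pt "0 0 0.05 0 0 0" --pt "-0.3 0 0 0 0 0" --pt "-0.2 0 0 0 0 0" --pt "0 0 0 0 0 0"

```text
t: 28.5
tool_pos: [0.3801, -0.0923, 0.0408]
tool_rot: [-3.138, 0.003, 2.886]
force: [0.5, -0.1, -0.8]
opening: 0.34
```

```bash
python3 ins.py; python3 -c "
from lid import *
a=cam('side','s15')['frame'];b=cam('scene','c15')['frame']
cv2.imwrite('pics/z15.png',np.hstack([cv2.resize(a[180:250,225:315],(514,400),interpolation=cv2.INTER_CUBIC)]))
cv2.imwrite('pics/z15b.png',cv2.resize(b[150:230,230:310],(480,480),interpolation=cv2.INTER_CUBIC))"
```

```text
t 28.5 tcp [ 0.3801 -0.0923  0.0408] rot [-3.1377  0.0032  2.8861] u 0.391 n 0.0073 F [ 0.5 -0.1 -0.8] open 0.3400667358468534
```

View pics/z15.png

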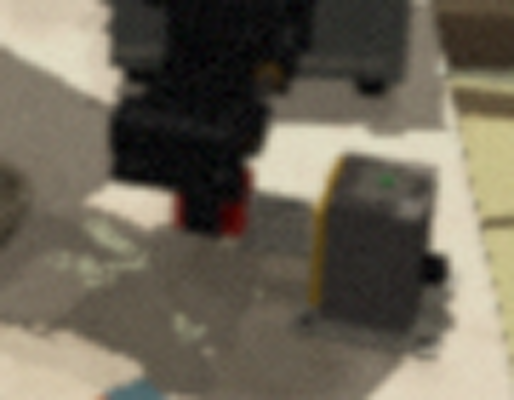

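View pics/z15b.png

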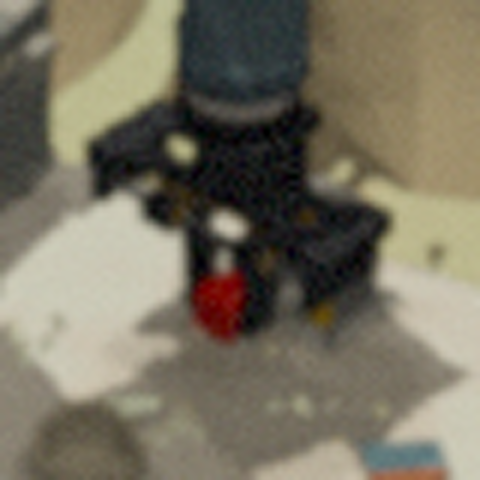

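Emit:
servo_tool --pt "-0.12 0.01 0.01 0 0 0" --pt "-0.15 0 0 0 0 0" --pt "-0.15 0 0 0 0 0" --pt "-0.15 0 0 0 0 0"

```text
t: 29.1
tool_pos: [0.4022, -0.0975, 0.0401]
tool_rot: [-3.138, 0.002, 2.886]
force: [-1.4, -0.5, -0.5]
opening: 0.343
```

```bash
python3 ins.py
```

```text
t 29.1 tcp [ 0.4022 -0.0975  0.0401] rot [-3.1377e+00  1.6000e-03  2.8859e+00] u 0.4137 n 0.0079 F [-1.4 -0.5 -0.5] open 0.34280394168636397
```

Emit:
servo_tool --pt "-0.13 0 0 0 0 0" --pt "-0.13 0 0 0 0 0" --pt "-0.12 0 0 0 0 0" --pt "-0.08 0 0 0 0 0"

```text
t: 29.6
tool_pos: [0.4208, -0.1024, 0.0399]
tool_rot: [-3.138, -0.0, 2.886]
force: [-9.1, -0.6, 2.0]
opening: 0.335
```

```bash
python3 ins.py
```

```text
t 29.6 tcp [ 0.4208 -0.1024  0.0399] rot [-3.1378e+00 -3.0000e-04  2.8860e+00] u 0.4329 n 0.0079 F [-9.1 -0.6  2. ] open 0.33539916901767597
```

Emit:
servo_tool --pt "-0.06 0 0 0 0 0" --pt "-0.06 0 0 0 0 0" --pt "0 0 0 0 0 0"

```text
t: 29.98
tool_pos: [0.4208, -0.1021, 0.0384]
tool_rot: [-3.139, -0.012, 2.886]
force: [0.9, 0.1, 2.0]
opening: 0.337
```

```bash
python3 ins.py; python3 -c "
from lid import *
a=cam('side','s16')['frame']
cv2.imwrite('pics/z16.png',cv2.resize(a[180:250,225:315],(514,400),interpolation=cv2.INTER_CUBIC));cam('wrist','w16')"
```

```text
t 29.975 tcp [ 0.4208 -0.1021  0.0384] rot [-3.1386 -0.0122  2.8861] u 0.4328 n 0.0082 F [0.9 0.1 2. ] open 0.33721855695983144
```

View pics/z16.png

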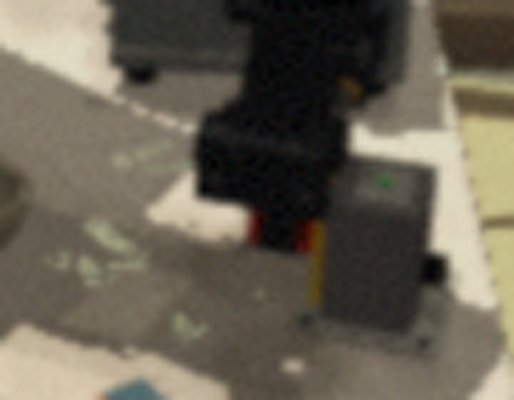

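View pics/w16.png

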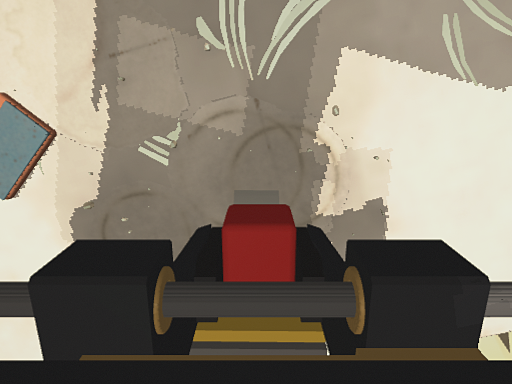

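Emit:
servo_tool --pt "0 0 -0.03 0 -0.004 0" --pt "-0.1 0 0 0 0 0"

```text
t: 30.32
tool_pos: [0.4213, -0.1018, 0.0387]
tool_rot: [-3.139, -0.007, 2.887]
force: [-18.9, -0.9, 7.8]
opening: 0.338
```

Emit:
servo_tool --pt "-0.15 0 0 0 0 0"

```text
t: 30.45
tool_pos: [0.422, -0.1019, 0.0377]
tool_rot: [-3.139, -0.019, 2.888]
force: [-25.0, -1.5, 20.6]
opening: 0.342
```

```bash
python3 ins.py
```

```text
t 30.45 tcp [ 0.422  -0.1019  0.0377] rot [-3.1393 -0.0187  2.8883] u 0.434 n 0.0087 F [-25.   -1.5  20.6] open 0.3424256495374518
```

Emit:
servo_tool --pt "0.02 0 -0.02 0 -0.003 0" --pt "0 0 0 0 0 0"

```text
t: 30.7
tool_pos: [0.4211, -0.1018, 0.0385]
tool_rot: [-3.139, -0.009, 2.888]
force: [-0.2, -0.2, -0.1]
opening: 0.34
```

Emit:
servo_tool --pt "0 0 0 0 0 0" --pt "0 0 0 0 0 0" --pt "0 0 -0.3 0 0 0" --pt "0 0 -0.7 0 0 0" --pt "0 0 -0.9 0 0 0" --pt "0 0 -0.9 0 0 0" --pt "-0.4 0 -0.7 0 0 0" --pt "-0.5 0 0 0 0 0" --pt "-0.4 0 0 0 0 0" --pt "0 0 0 0 0 0" --pt "0 0 0 0 0 0" --hand 0.1

```text
t: 32.08
tool_pos: [0.4763, -0.1146, 0.191]
tool_rot: [-3.139, 0.002, 2.89]
force: [-0.0, -0.5, -1.2]
opening: 0.548
```

```bash
python3 ins.py; python3 -c "
from lid import *
c=cam('wrist','w17');np.save('E17.npy',c['E']);a=cam('side','s17')['frame']
cv2.imwrite('pics/z17.png',cv2.resize(a[180:250,225:315],(514,400),interpolation=cv2.INTER_CUBIC))"
```

```text
t 32.075 tcp [ 0.4763 -0.1146  0.191 ] rot [-3.1389e+00  1.6000e-03  2.8899e+00] u 0.4897 n 0.0102 F [-0.  -0.5 -1.2] open 0.5480156102044864
```

View pics/w17.png

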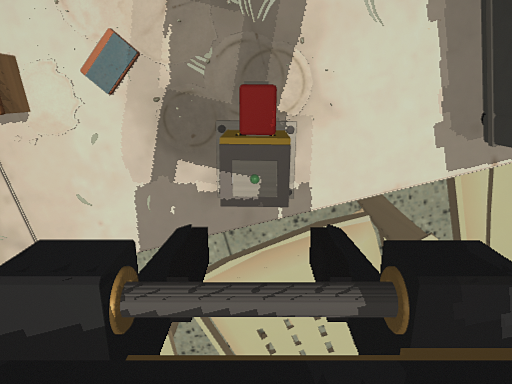

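View pics/z17.png

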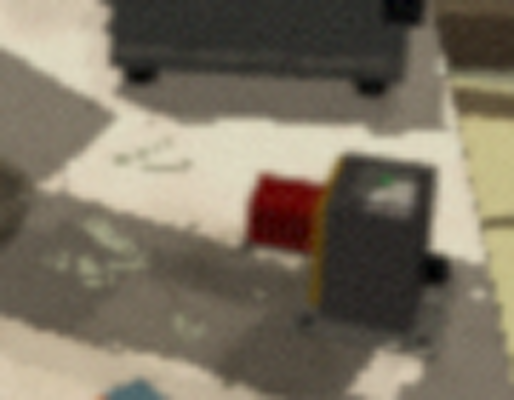

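```bash
python3 -c "
from lid import *
f=cv2.imread('pics/w17.png');cv2.imwrite('pics/w17a.png',cv2.resize(f[75:175,205:310],None,fx=5.8,fy=5.8,interpolation=cv2.INTER_CUBIC))
"
```

```text
(no output)
```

View pics/w17a.png

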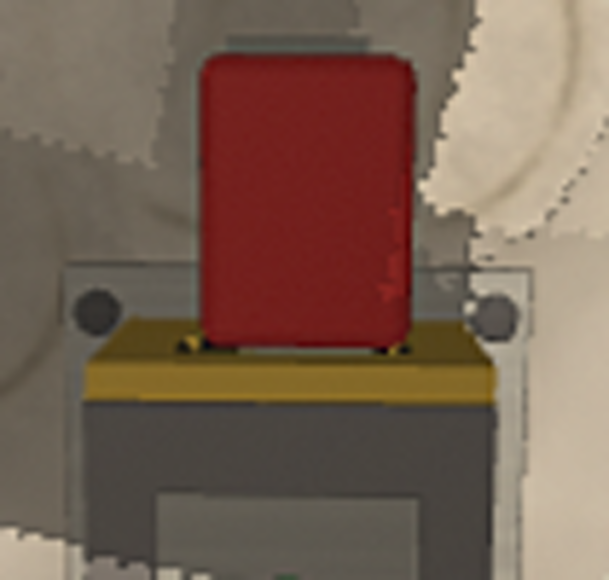

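```bash
python3 -c "
from lid import *
c=cam('wrist');c['E']=np.load('E17.npy')
P=lambda u,v,z:px2z(c,205+u/5.8,75+v/5.8,z)
u=np.array([.967,-.254]);n=np.array([.254,.967])
def pr(nm,p): print(nm,p.round(4),'u',(p[:2]@u).round(4),'n',(p[:2]@n).round(4))
pr('head front top',P(307,347,.064));pr('head back top',P(307,57,.064))
pr('hfL',P(210,347,.064));pr('hfR',P(405,347,.064));pr('hbL',P(205,57,.064));pr('hbR',P(412,57,.064))
for z in(.078,.082): pr('face top edge',P(290,362,z))
pr('back of yellow',P(290,403,.078))
pr('slot flare corner',P(185,345,.05));pr('strip',P(305,350,.053))
pr('plate front',P(297,264,.004))
for z in (.05,.053,.064,.078): print(z,(w2px(c,[.4395,-.1078,z])-[205,75])*5.8)
"
```

```text
head front top [ 0.4393 -0.1055  0.064 ] u 0.4516 n 0.0096
head back top [ 0.4017 -0.0958  0.064 ] u 0.4128 n 0.0094
hfL [ 0.436  -0.1187  0.064 ] u 0.4517 n -0.004
hfR [ 0.4428 -0.0922  0.064 ] u 0.4516 n 0.0233
hbL [ 0.3983 -0.1091  0.064 ] u 0.4128 n -0.0043
hbR [ 0.4052 -0.0821  0.064 ] u 0.4127 n 0.0236
face top edge [ 0.4392 -0.1077  0.078 ] u 0.452 n 0.0074
face top edge [ 0.4387 -0.1075  0.082 ] u 0.4515 n 0.0074
back of yellow [ 0.4445 -0.1091  0.078 ] u 0.4575 n 0.0074
slot flare corner [ 0.4361 -0.1233  0.05  ] u 0.4531 n -0.0085
strip [ 0.4409 -0.1063  0.053 ] u 0.4533 n 0.0092
plate front [ 0.432  -0.1057  0.004 ] u 0.4446 n 0.0075
0.05 [292.70195793 340.92715473]
0.053 [292.43758356 343.25115099]
0.064 [291.41987631 352.19735806]
0.078 [290.00323163 364.65044483]
```

Emit:
servo_tool --pt "0.4 -0.04 0 0 0 0" --pt "0.7 0 0 0 0 0" --pt "0.8 0 0 0 0 0" --pt "0.8 0 0 0 0 0" --pt "0.2 0 0.3 0 0 0" --pt "0 0 0.7 0 0 0" --pt "0 0 0.8 0 0 0" --pt "0 0 0.8 0 0 0" --pt "0 0 0.5 0 0 0" --pt "0 0 0 0 0 0" --pt "0 0 0 0 0 0" --hand -1 --squeeze 10

```text
t: 33.6
tool_pos: [0.3606, -0.0871, 0.0607]
tool_rot: [-3.138, 0.004, 2.888]
force: [0.1, 0.4, 0.2]
opening: 0.002
```

```bash
python3 ins.py; python3 -c "
from lid import *
c=cam('wrist','w18');a=cam('side','s18')['frame']
cv2.imwrite('pics/z18.png',cv2.resize(a[170:250,225:315],(540,480),interpolation=cv2.INTER_CUBIC))"
```

```text
t 33.6 tcp [ 0.3606 -0.0871  0.0607] rot [-3.1384  0.0042  2.8877] u 0.3708 n 0.0073 F [0.1 0.4 0.2] open 0.0024376464318046874
```

View pics/z18.png

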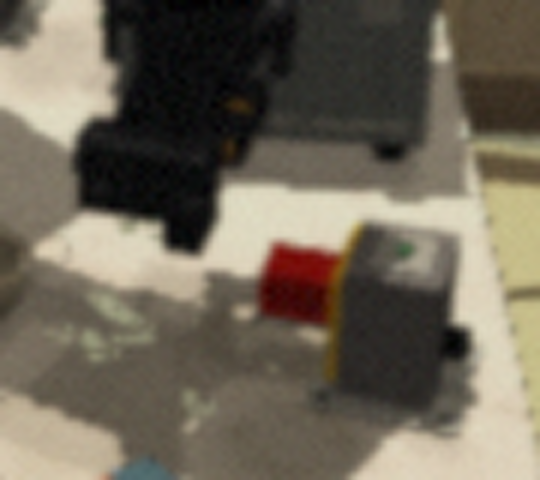

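Emit:
servo_tool --pt "0 0.02 0.3 0 0 0" --pt "0 0 0.17 0 0 0" --pt "0 0 0 0 0 0" --pt "-0.25 0 0 0 0 0" --pt "-0.25 0 0 0 0 0" --pt "-0.1 0 0 0 0 0" --pt "0 0 0 0 0 0"

```text
t: 34.58
tool_pos: [0.3881, -0.0941, 0.0429]
tool_rot: [-3.137, 0.01, 2.888]
force: [0.0, -1.0, 0.7]
opening: 0.006
```

Emit:
servo_tool --pt "-0.08 0 0 0 0 0" --pt "-0.08 0 0 0 0 0"

```text
t: 34.83
tool_pos: [0.3917, -0.0946, 0.0422]
tool_rot: [-3.137, 0.003, 2.889]
force: [-14.9, 0.2, 9.4]
opening: 0.009
```

```bash
python3 ins.py
```

```text
t 34.825 tcp [ 0.3917 -0.0946  0.0422] rot [-3.1373e+00  3.0000e-03  2.8887e+00] u 0.4029 n 0.008 F [-14.9   0.2   9.4] open 0.008519002684592065
```

Emit:
servo_tool --pt "-0.12 0 0 0 0 0"

```text
t: 34.95
tool_pos: [0.3918, -0.0941, 0.041]
tool_rot: [-3.138, -0.008, 2.89]
force: [-21.2, 2.2, 15.1]
opening: 0.002
```

```bash
python3 ins.py
```

```text
t 34.95 tcp [ 0.3918 -0.0941  0.041 ] rot [-3.1382 -0.0083  2.8896] u 0.4028 n 0.0085 F [-21.2   2.2  15.1] open 0.00208730936360832
```

Emit:
servo_tool --pt "-0.15 0 0 0 0 0"

```text
t: 35.08
tool_pos: [0.3917, -0.0935, 0.0396]
tool_rot: [-3.139, -0.023, 2.891]
force: [-23.1, 1.5, 17.2]
opening: 0.005
```

```bash
python3 ins.py
```

```text
t 35.075 tcp [ 0.3917 -0.0935  0.0396] rot [-3.1393 -0.0226  2.8908] u 0.4025 n 0.0091 F [-23.1   1.5  17.2] open 0.004770581539746669
```

Emit:
servo_tool --pt "0.2 0 -0.03 0 0 0" --pt "0.5 0 0 0 -0.006 0" --pt "0.5 0 -0.2 0 0 0" --pt "0 0 -0.8 0 0 0" --pt "0 0 -0.9 0 0 0" --pt "0 0 -0.9 0 0 0" --pt "0 0 -0.8 0 0 0" --pt "-0.8 0 0 0 0 0" --pt "-0.9 0 0 0 0 0" --pt "-0.9 0 0 0 0 0" --pt "-0.5 0 0 0 0 0" --pt "0 0 0 0 0 0" --hand -0.2

```text
t: 36.58
tool_pos: [0.4675, -0.1122, 0.1921]
tool_rot: [-3.138, 0.006, 2.89]
force: [-0.3, 0.2, 0.2]
opening: 0.402
```

Emit:
servo_tool --pt "0 0 0 0 0 0" --pt "0 0 0 0 0 0"

```text
t: 36.83
tool_pos: [0.4659, -0.1115, 0.1918]
tool_rot: [-3.138, 0.004, 2.89]
force: [1.3, 0.5, 0.7]
opening: 0.402
```

```bash
python3 ins.py; python3 -c "
from lid import *
c=cam('wrist','w19');np.save('E19.npy',c['E']);f=c['frame'];a=cam('side','s19')['frame'];cam('scene','c19')
cv2.imwrite('pics/w19a.png',cv2.resize(f[60:210,190:330],None,fx=4,fy=4,interpolation=cv2.INTER_CUBIC))
cv2.imwrite('pics/z19.png',cv2.resize(a[130:300,180:340],(640,680)[:2],interpolation=cv2.INTER_CUBIC)[:600])"
```

```text
t 36.825 tcp [ 0.4659 -0.1115  0.1918] rot [-3.1381  0.0044  2.8902] u 0.4789 n 0.0105 F [1.3 0.5 0.7] open 0.4016359400910238
```

View pics/w19a.png

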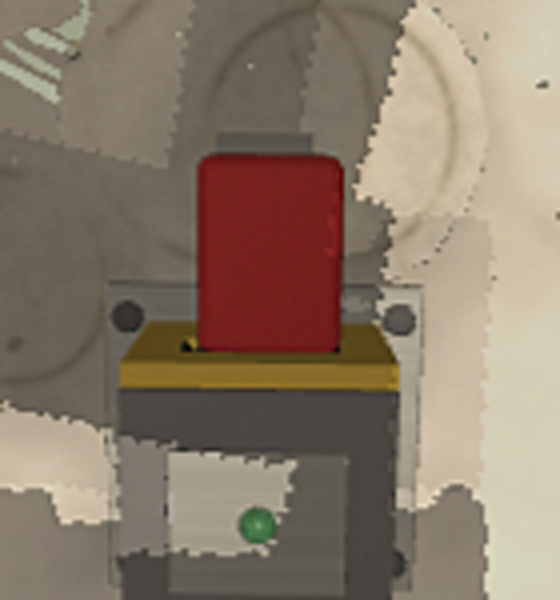

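View pics/z19.png

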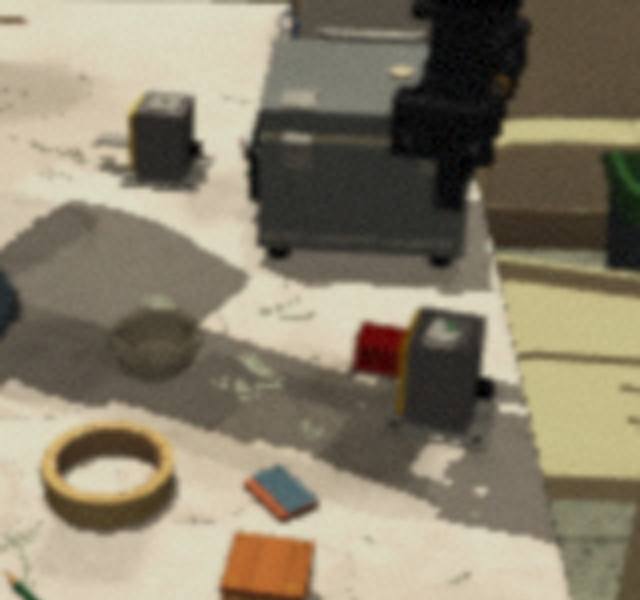

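View pics/w19.png

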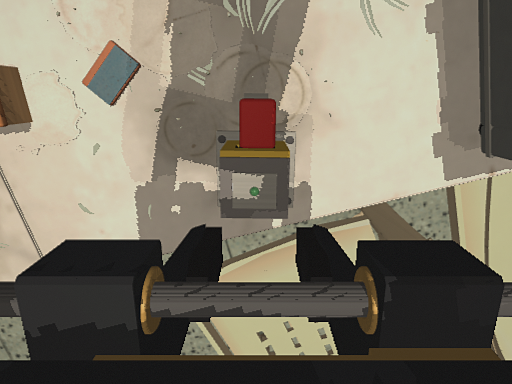

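```bash
python3 -c "
from lid import *
c=cam('wrist');c['E']=np.load('E19.npy')
P=lambda u,v,z:px2z(c,190+u/4,60+v/4,z)
u=np.array([.967,-.254]);n=np.array([.254,.967])
def pr(nm,p): print(nm,p.round(4),'u',(p[:2]@u).round(4),'n',(p[:2]@n).round(4))
pr('front',P(270,352,.064));pr('back',P(270,156,.064));pr('face',P(260,362,.078))
o=env.get_obs();print(o['force'])
a=cv2.imread('pics/s19.png');cv2.imwrite('pics/k19.png',cv2.resize(a[205:245,262:312],(750,600),interpolation=cv2.INTER_CUBIC))
"
```

```text
front [ 0.4397 -0.1058  0.064 ] u 0.4521 n 0.0094
back [ 0.4019 -0.096   0.064 ] u 0.4131 n 0.0093
face [ 0.439  -0.1075  0.078 ] u 0.4519 n 0.0076
[-0.62540582 -0.24663086  0.56656006]
```

View pics/k19.png

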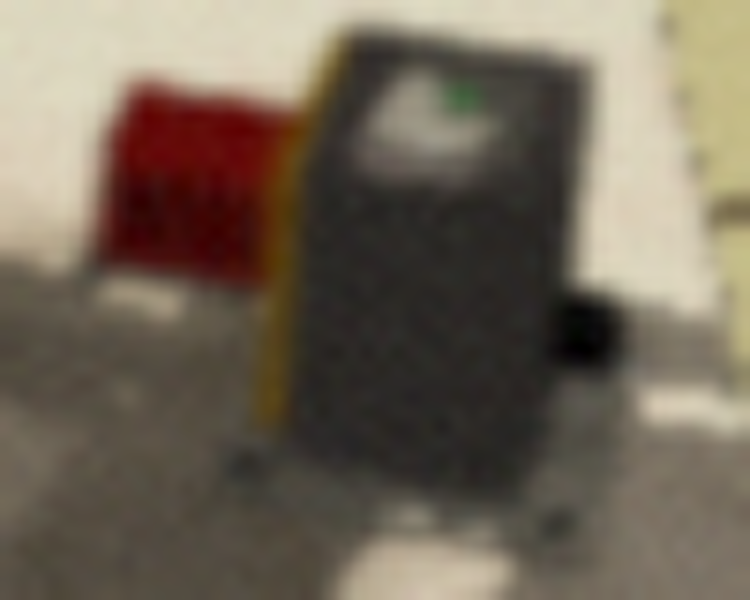

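```bash
python3 -c "
import cv2,numpy as np
a=cv2.imread('pics/side0.png')[110:200,235:285];b=cv2.imread('pics/s19.png')[110:200,235:285]
cv2.imwrite('pics/lidcmp.png',cv2.resize(np.hstack([a,b]),(660,594),interpolation=cv2.INTER_CUBIC))"
```

```text
(no output)
```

View pics/lidcmp.png

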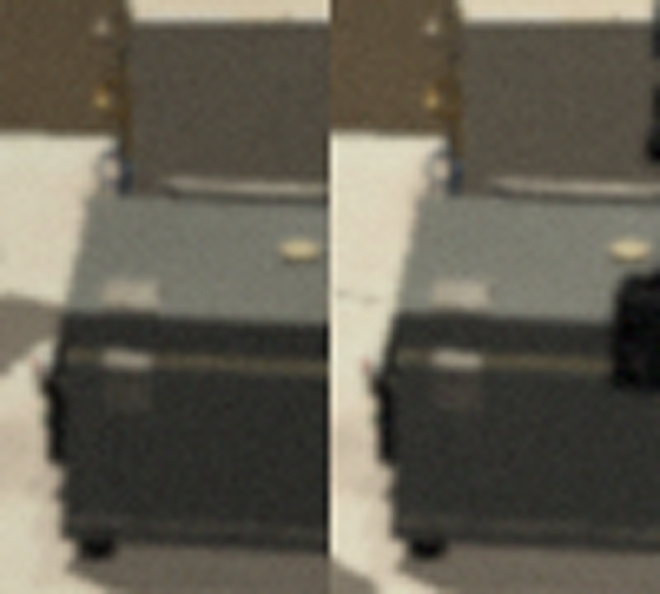

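Lid edge and bar sit exactly as at the start. Handing in.

```bash
python3 -c "
from plant import env
print(env.hand_in())"
```

```text
the job is handed in; nothing more can be done
None
```

The hinge test and the key transfer are both done and handed in at about 37 s of the 72 s allowed.

**Lid:** I raised it to about 45°, let go and backed the gripper clear for about 2.6 s; it stayed put. I then gripped the bar again, lowered it slowly until it seated (about 14 N at the end), and let go. The last side view shows the lid edge and bar where they were at the start.

**Key:** I pulled it out by the tongue, released it on the table, took it again by the red head and pushed it into the right-hand switch.
- **First look after letting go:** a thin strip suggested the head might not be quite home. I pushed its back with closed fingers at about 23 N and it did not move.
- **Last measurement:** the head's front face is within about 1 mm of the yellow front, roughly the limit of the camera calibration. The key sits about 2 mm to one side in the slot.

**Bystanders:** the tile and cutter looked undisturbed in the last views. The stamp looked in place when I last had it in view, after closing the lid; I did not check it again at the end. The gripper was clear of everything at hand-in. No verdict is reported.

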